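# Seat a bearing block in its keyed nest and gauge its bore

## Task

Check the bore of the notched bearing block: set the block down fully into the fixture's nest, its notched corner over the key and its bore facing the guide tube, and let go of it. Then take the gauge rod from its cradle, push it through the sloping guide tube until its collar stops against the tube's mouth, draw it right out again, and hold the rod level with its tip a few centimetres in front of the ring on the reading stand's scale plate, touching nothing. Finish still holding the rod there for the reading; leave the larger block, the flat tin and the tape roll where they are.

Things in the scene. Friction and masses are not known exactly. Their poses are not given: they have to be found in the camera images.
- bearing_block_centre (a point): centre, half-way up, of the loose upright steel block: 52 (x) x 76 (y) x 50 mm high, 0.35 kg; grasp across x. Its y axis points out of the end with the bore's opening (20 mm wide, 8 to 44 mm above the underside, 60 mm deep); its vertical edge at -x,-y has a 16 x 16 mm notch, full height. Starts at either of two places, the larger block at the other
- other_block_centre (a point): centre of a larger steel block, 62 x 92 x 44 mm, without a notch, which does not fit the nest; stays where it is
- fixture: fixed fixture; origin: nest centre on the table. Base plate 8 mm thick, x -58 to 58, y -64 to 136 mm. Nest: recess 57 (x) x 81 mm (y), floor 8 mm above the table, walls and lead-ins to 12 mm above that floor; a 13.5 mm square key, 22 mm high, fills its -x,-y corner. The seated block has the fixture's axes and its underside on the nest floor. Guide tube on the +y side
- guide_tube: round steel tube fixed on the fixture; origin: centre of its mouth, 102 mm along the fixture's +y and 64 mm above the table. Its y axis is the tube's axis and points out of the mouth, rising 20 degrees from level; the rod goes in along -y, down towards the nest. 55 mm long, bore 13 mm, flared to 21 mm at the mouth, mouth 29 mm over its rim
- cradle: fixed plywood cradle; the gauge rod lies level in its two open-topped slots, axis 60 mm above the table. Origin on the table below the middle of the rod's handle, x axis as the rod's. Base 170 x 60 x 6 mm; uprights 8 mm thick, 44 mm wide, to 68 mm high, at x = -36 mm (under the handle) and +85 mm (under the shaft)
- gauge_grip (a point): middle of the gauge rod's handle, on the rod's axis; x axis points to the tip. Steel, 0.15 kg, balanced about 12 mm ahead of here. Handle 16 mm square, x -45 to 45 mm, to be grasped at its middle; collar 32 mm diameter, x 45 to 53 mm; shaft 8 mm diameter, x 53 to 153 mm, dark rings near the tip
- gauge_collar (a point): centre of the collar's front face on the rod's axis, 53 mm ahead of gauge_grip; this face stops against the tube's mouth
- gauge_tip (a point): the rod's tip, 153 mm ahead of gauge_grip
- reading_stand: fixed reading stand: steel foot 60 by 80 mm, upright post and a white scale plate 80 by 80 mm, 5 mm thick, its centre 150 mm above the table, marked with a small black ring; the plate faces the stand's own -x. Origin on the table below the plate's centre
- reading_point (a point): where the tip is to be held: 35 mm in front of the plate's ring, 150 mm above the table (stand's axes: x from the plate's front backwards, y along the plate)
- grease_tin: flat round tin, 66 mm diameter, 36 mm high, origin at the centre of its underside; stays where it is
- tape_roll: roll of tape lying flat, 67 mm diameter, 19 mm high, origin at the centre of its underside; stays where it is
Not all that is in view belongs to the job. What is shaped like the reading_stand but red is not meant.

How it is judged:
By the outcome, as a careful person would: the job done as asked, in the order asked, and still so for the second after the job is handed in, while the arm keeps its last pose, push and grip.
It also fails if it takes over 64 s, if anything falls off the work surface, if the arm or the gripper's body presses on something with over 40 N, if the wrist force passes 120 N, or if a joint passes its speed limit or range.

## Robot

A 7-joint arm with a two-finger parallel gripper is mounted at the origin on a cart in front of the work surface, level with it; the furniture and walls round the work are solid. World frame = base frame: x ahead of the robot, y to its left, z up, the work surface at z = 0. Lengths are in m, angles in rad, forces in N, time in s.
With the tool pointing down it reaches from about 0.425 to 0.925 m from the base axis. Payload 6.8 kg.
Tool frame: the origin (TCP) lies midway between the tips of the shut fingers; the grasp point (between the pads) lies 19 mm behind it; z points along the fingers, y is the direction in which the jaws open and shut (so a half turn about z gives the same grasp; the last joint's range is limited). The gripper opens to 85 mm and grips with 20 to 120 N. Pads are 22 mm wide; open, the fingers measure 114 mm over their backs; the gripper's body (76 mm by 85 mm) begins 54 mm behind the grasp point. The pads swing forward as they close: fully open they stand 13 mm farther back than shut.
Start: joints at [1.017, 0.477, 0.022, 1.555, -0.011, 1.109, -0.083], TCP at [0.291, -0.609, 0.231] pointing down, gripper open.
Joint ranges: [-2.96, 2.96], [-0.34, 2.1], [-1.41, 1.46], [0.24, 2.44], [-1.37, 4.51], [0.17, 1.92], [-2.96, 2.96]. Speed limits (rad/s): [2.39, 2.39, 3.14, 3.14, 3.14, 3.14, 3.14].

## Interface

Orientations are given as a rotation vector (axis times angle).
In Python, from bench import r, imaging gives the robot as it stands.
- The arm moves only by the tool jog_arm, never from a script. Its argument "rows" is a list of rows, each an object with "delta_rot": the turn, a rotation vector about the tool's x, y, z in degrees, a list of three; "xyz": the shift along the tool's x, y, z in cm, a list of three; "fingers": the closure, from 0 (fully open) to 1 (shut). A call has exactly 5 rows; each row is the pose to reach, as a shift and turn from the pose measured when the call began, along the tool's axes at that moment; what a row does not reach only later rows make up. A row lasts 1/12 s, in which the tool goes at most 41.7 mm and 7.16 degrees, less where a joint would pass 70% of its speed; a pose out of reach is approached as far as the arm can. A call with a gripper value outside its range is refused whole. The fingers move at their own pace and stop on an object; "grip_force" is the grip in N (left out, the last holds). Time passes only in rows, so rows that repeat a pose let the fingers close, or fill a call up. It gives the time, the measured TCP pose, the force and the opening at its end, in the units of the state.
- r.get_obs(): the state, without advancing time (a new reading comes with each control period).
- imaging.grab_frame(name): name is "side" or "top"; returns the picture (384x512x3 uint8, blue, green, red); there is no depth.
- imaging.camera_info(name): a dict with "camera_matrix" (3x3 intrinsics, pixels), "k1" (the pictures are not rectified: a ray, as slopes to the right and down, at radius r is drawn at 1 + k1 r^2 times it, then the intrinsics apply), "xyz" and "attitude" of the camera in the world. Camera axes: x right, y down, z forward; pixel columns grow to the right and rows downward; lengths in m; the calibration is good to about 2 mm. A picture is of the moment at which its call begins. camera_info takes no time and is no camera call.
- r.hand_in(): hands the job in, once; it reports no verdict.
Trained networks look in the newest picture that a camera, given by its name, has taken for a name from the list of things; names that differ only in an ending like _2 or _b are one class to them, and where a whole thing is asked for, a point or a joint stands for the part that bears it (a point fixed in the world has none). Each returns a list of dicts, best first, with "conf" (0 to 1); they miss things now and then, are a little off and sometimes report something else, mostly with a low value. They report only what shows in the picture. A call takes as long as a camera call. They do not tell look-alikes from the thing itself.
- imaging.find_in(camera, query): "position" ([column, row] in pixels, amid what is visible of it).
- imaging.cut_out(camera, query): "region" (384x512 bool, what is visible of it) and "position" ([column, row] in pixels, amid what is visible of it).
- imaging.tip_of(camera, query): "position" ([column, row] in pixels: a listed point, or the origin of a listed thing).
The state is a dict: "clock": time; "joints": joint angles; "qvel": joint speeds; "tau": joint torques, N m; "tcp_pos": TCP position; "orientation": TCP orientation; "contact_force": force on the tool from outside, world axes, zero at the start; "moment": the same for the moment, N m; "grip_width": finger opening in m.
Only numpy, scipy, OpenCV 4.12 (cv2) and the standard library are available. Lean on these libraries where they do the work, as an engineer would, in place of code of your own. Each camera call takes 0.05 s, during which the arm holds its last target.

## Working session

There is one attempt and no reset: what is moved stays moved. The work goes in short steps, Python scripts to look and compute and a tool call to move; the robot and the scene stay as the last step left them, time stands still between calls to the robot, and variables do not carry over. Pictures are saved under pics/ and viewed, and the job is handed in when it is done.

Besides the shell and the picture viewer there is one more tool, called after ">>>" in YAML: its name, and indented under it one key for each argument. jog_arm: Moves the arm, as the interface text tells. Its arguments: {"type":"object","properties":{"rows":{"type":"array","items":{"type":"object","properties":{"delta_rot":{"type":"array","items":{"type":"number"}},"xyz":{"type":"array","items":{"type":"number"}},"fingers":{"type":"number"}}}},"grip_force":{"type":"number"}},"required":["rows"]}

```bash
ls; mkdir -p pics; python3 - <<'E'
from bench import r, imaging
import cv2
print(r.get_obs())
for n in ("side","top"):
    print(imaging.camera_info(n))
    f=imaging.grab_frame(n); cv2.imwrite(f"pics/{n}0.png",f)
E
```

```text
pics
{'clock': 0.0, 'joints': array([ 1.01689316,  0.4778127 ,  0.02234402,  1.55642322, -0.01147187,
        1.1093018 , -0.08310811]), 'qvel': array([ 0.00119214, -0.00049831,  0.00030692,  0.00103441, -0.00056278,
       -0.00069012, -0.00025845]), 'tau': array([-1.16843054e-03, -5.96455336e+01,  1.60766646e+00, -2.81191581e+01,
        1.24868233e-02,  9.49292618e-03, -2.50317373e-05]), 'tcp_pos': array([ 0.29077681, -0.60851744,  0.23032928]), 'orientation': array([-3.06217601e+00, -6.94133832e-01,  8.76515662e-04]), 'contact_force': array([ 0.04244226, -1.01613577,  0.29534374]), 'moment': array([ 0.0190319 , -0.04657287,  0.00589378]), 'grip_width': 0.0852118367868191}
{'camera_matrix': array([[412.05049883,   0.        , 256.66723445],
       [  0.        , 412.05049883, 196.23795978],
       [  0.        ,   0.        ,   1.        ]]), 'k1': -0.09588298598031501, 'xyz': array([0.03708769, 1.35019178, 0.72851011]), 'attitude': array([-0.48041216,  2.42841087, -1.57474356])}
{'camera_matrix': array([[418.9768638 ,   0.        , 252.28283649],
       [  0.        , 418.9768638 , 192.61437094],
       [  0.        ,   0.        ,   1.        ]]), 'k1': -0.00555591539171024, 'xyz': array([0.33379202, 0.0945004 , 1.39274459]), 'attitude': array([-2.10955418,  2.16704268, -0.169649  ])}
```

View pics/side0.png

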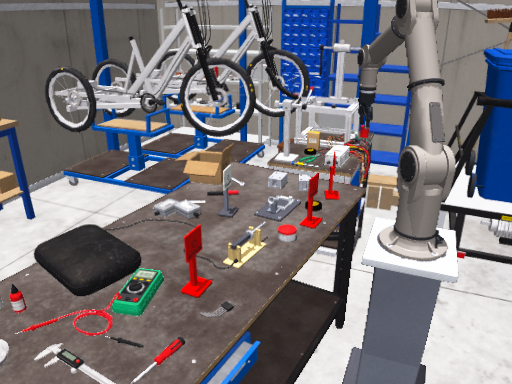

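View pics/top0.png

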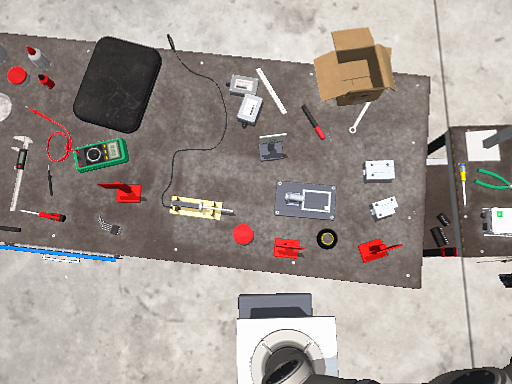

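The side view shows the bench obliquely. The top view shows the cradle at ~(197,208), the fixture at (306,200), two blocks at (379,170) and (383,207), the grey reading stand at (272,148), and three red stands. The tin is at (243,234) and the tape at (327,238).

```bash
cat > h.py <<'E'
import numpy as np, cv2
from scipy.spatial.transform import Rotation as R
from scipy.optimize import least_squares
from bench import r, imaging
class Cam:
    def __init__(s,n):
        c=imaging.camera_info(n); s.K=np.array(c['camera_matrix']); s.k1=c['k1']; s.p=np.array(c['xyz']); s.R=R.from_rotvec(c['attitude']).as_matrix(); s.D=np.array([s.k1,0,0,0,0.])
    def proj(s,P):
        P=np.atleast_2d(P).astype(float); q=(P-s.p)@s.R
        a=q[:,:2]/q[:,2:]; a=a*(1+s.k1*(a**2).sum(1,keepdims=True))
        return a*s.K[0,0]+s.K[:2,2]
    def ray(s,uv):
        u=cv2.undistortPoints(np.array(uv,float).reshape(1,1,2),s.K,s.D).ravel()
        return s.R@np.array([u[0],u[1],1])
    def at(s,uv,z):
        d=s.ray(uv); return s.p+d*(z-s.p[2])/d[2]
C={n:Cam(n) for n in('side','top')}
def tri(uvs,uvt):
    f=lambda X:np.r_[C['side'].proj(X)[0]-uvs,C['top'].proj(X)[0]-uvt]
    s=least_squares(f,C['top'].at(uvt,0.03)); return s.x,np.abs(s.fun).max()
def crop(img,c,w,h,k,name):
    x0=int(max(0,c[0]-w//2));y0=int(max(0,c[1]-h//2))
    cv2.imwrite(name,cv2.resize(img[y0:y0+h,x0:x0+w],None,fx=k,fy=k,interpolation=cv2.INTER_CUBIC)); print(name,'origin',x0,y0,'k',k)
E
python3 - <<'E'
from h import *
np.set_printoptions(precision=3,suppress=True)
img=cv2.imread('pics/top0.png'); 
crop(img,(340,195),200,120,4,'pics/tA.png')
crop(img,(210,200),160,110,5,'pics/tB.png')
img=cv2.imread('pics/side0.png'); crop(img,(270,210),200,130,4,'pics/sA.png')
for q in ['bearing_block_centre','other_block_centre','fixture','guide_tube','cradle','gauge_grip','gauge_collar','gauge_tip','reading_stand','reading_point','grease_tin','tape_roll']:
    for n in C:
        print(q,n,[(np.round(d['position'],1).tolist(),round(d['conf'],2)) for d in imaging.tip_of(n,q)[:4]])
E
```

```text
pics/tA.png origin 240 135 k 4
pics/tB.png origin 130 145 k 5
pics/sA.png origin 170 145 k 4
bearing_block_centre side [([305.6, 183.6], 0.56), ([242.9, 256.0], 0.22)]
bearing_block_centre top [([382.7, 209.7], 0.95)]
other_block_centre side [([277.2, 175.0], 0.64), ([237.0, 177.6], 0.61)]
other_block_centre top [([379.2, 170.5], 0.68)]
fixture side [([284.3, 204.9], 0.66)]
fixture top [([319.1, 202.6], 0.79), ([232.4, 212.3], 0.64), ([242.4, 235.3], 0.28)]
guide_tube side [([240.7, 255.6], 0.7), ([273.2, 202.3], 0.51)]
guide_tube top [([288.5, 199.7], 0.48)]
cradle side []
cradle top [([188.3, 208.6], 0.68)]
gauge_grip side [([242.1, 241.9], 0.53)]
gauge_grip top [([185.9, 206.2], 0.79), ([315.8, 202.4], 0.61)]
gauge_collar side [([250.9, 236.3], 0.73)]
gauge_collar top [([203.8, 208.1], 0.47)]
gauge_tip side [([260.8, 221.6], 0.68)]
gauge_tip top [([232.4, 212.0], 0.62)]
reading_stand side [([196.6, 289.0], 0.97), ([225.9, 211.6], 0.83), ([330.8, 193.8], 0.82), ([309.1, 222.3], 0.63)]
reading_stand top [([272.5, 150.0], 0.94), ([371.0, 247.0], 0.66), ([287.6, 249.0], 0.6), ([129.0, 193.6], 0.6)]
reading_point side [([206.8, 246.8], 0.96), ([325.8, 186.5], 0.84), ([342.3, 164.2], 0.7), ([238.1, 177.7], 0.63)]
reading_point top [([271.3, 149.7], 0.7), ([392.2, 260.5], 0.69), ([114.6, 197.2], 0.69)]
grease_tin side [([284.0, 236.8], 0.67)]
grease_tin top [([243.5, 235.2], 0.63)]
tape_roll side [([314.4, 205.1], 0.52)]
tape_roll top [([325.6, 239.6], 0.79)]
```

```bash
sleep 0
```

```text
(no output)
```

View pics/tA.png

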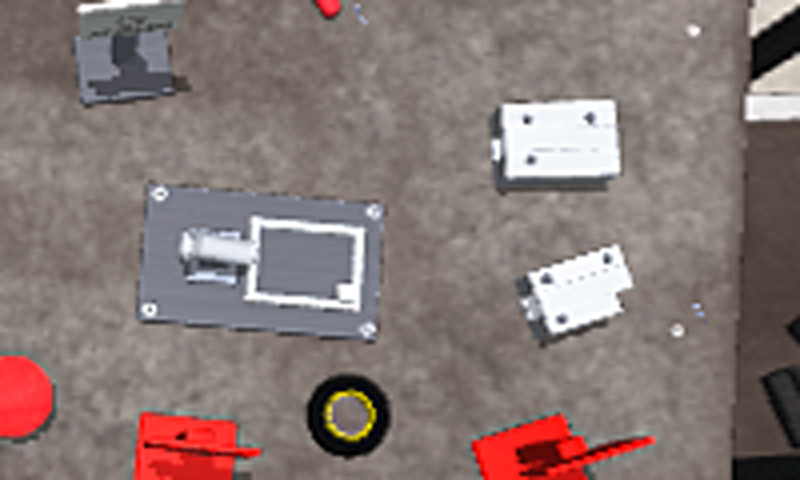

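View pics/tB.png

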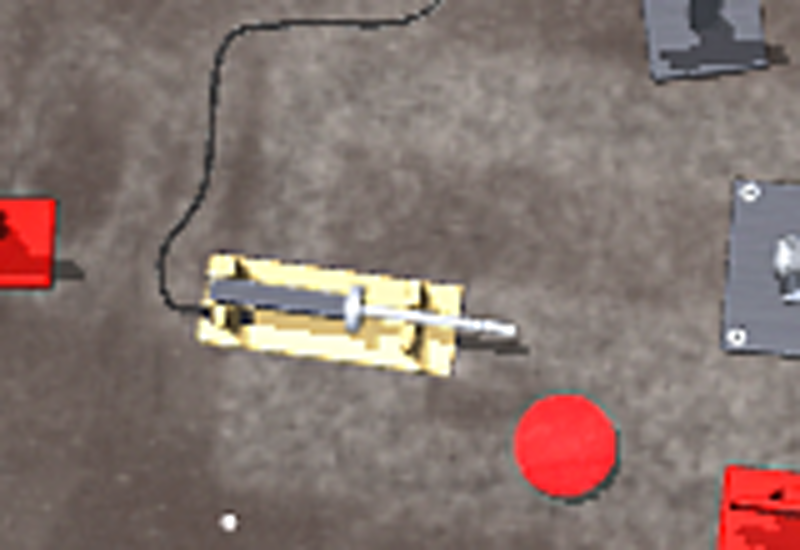

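View pics/sA.png

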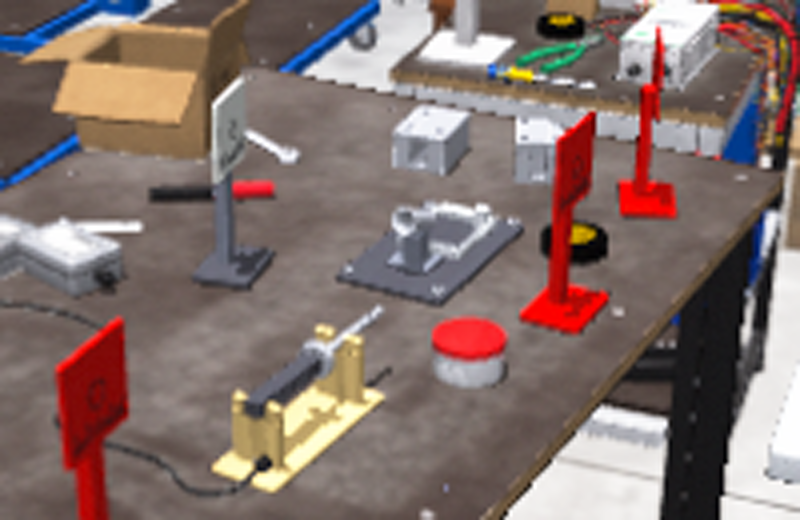

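Candidates for the block: the notched one at top (383,207), and the larger unnotched one at (379,170). The crop shows the notch at the lower-right corner of (383,207), so that is the one. Stand: the grey and white one at (272,148), not the red ones at (120,190), (287,248) and (375,250). Next I get masks for pose fitting.

```bash
cat >> h.py <<'E'
def box(x0,x1,y0,y1,z0,z1): return np.array([[x,y,z] for x in(x0,x1) for y in(y0,y1) for z in(z0,z1)])/1000.
def cylx(x0,x1,rad,n=16):
    a=np.linspace(0,2*np.pi,n,endpoint=False); return np.array([[x,rad*np.cos(t),rad*np.sin(t)] for x in(x0,x1) for t in a])/1000.
def prism(poly,z0,z1): return np.array([[x,y,z] for x,y in poly for z in(z0,z1)])/1000.
t=np.radians(20)
tube=cylx(-55,0,12)[:, [1,0,2]]; tube=tube@np.array([[1,0,0],[0,np.cos(t),np.sin(t)],[0,-np.sin(t),np.cos(t)]])+[0,.102,.064]
MODEL={
'block':[prism([(-10,-38),(26,-38),(26,38),(-10,38)],0,50),prism([(-26,-22),(26,-22),(26,38),(-26,38)],0,50)],
'other':[box(-31,31,-46,46,0,44)],
'fixture':[box(-58,58,-64,136,0,8),tube],
'cradle':[box(-36-49,85+15,-30,30,0,6)],
'rod':[box(-45,45,-8,8,-8,8),cylx(45,53,16),cylx(53,153,4)],
'plate':[box(0,5,-40,40,110,190)],
}
def place(parts,p,z=0):
    c,s=np.cos(p[2]),np.sin(p[2]); M=np.array([[c,-s,0],[s,c,0],[0,0,1]])
    return [q@M.T+[p[0],p[1],z] for q in parts]
def render(cam,parts,k,roi):
    x0,y0,w,h=roi; m=np.zeros((h*k,w*k),np.uint8)
    for q in parts:
        uv=((C[cam].proj(q)-[x0-.5,y0-.5])*k-.5).astype(np.float32)
        hl=cv2.convexHull(uv); cv2.fillConvexPoly(m,np.round(hl*16).astype(np.int32),255,shift=4)
    return m
def outline(img,cam,partlists,k,roi,name):
    x0,y0,w,h=roi; im=cv2.resize(img[y0:y0+h,x0:x0+w],None,fx=k,fy=k,interpolation=cv2.INTER_CUBIC)
    for parts in partlists:
        m=render(cam,parts,k,roi); cs,_=cv2.findContours(m,cv2.RETR_EXTERNAL,cv2.CHAIN_APPROX_NONE); cv2.drawContours(im,cs,-1,(0,255,0),1)
    cv2.imwrite(name,im)
E
python3 - <<'E'
from h import *
out={}
for q in ['bearing_block_centre','other_block_centre','fixture','cradle','gauge_grip','reading_stand','grease_tin','tape_roll']:
    for n in C:
        L=imaging.cut_out(n,q)
        print(q,n,[(np.round(d['position'],1).tolist(),round(d['conf'],2),int(d['region'].sum())) for d in L[:4]])
        for i,d in enumerate(L[:4]): out[f'{q}|{n}|{i}']=d['region']
np.savez_compressed('masks.npz',**out)
print(r.get_obs()['clock'])
for uv in [(383,207),(379,170),(306,200),(197,208),(272,148),(243,234),(327,238)]: print(uv,C['top'].at(uv,0.03).round(3))
E
```

```text
bearing_block_centre side [([306.4, 184.0], 0.69, 133), ([285.7, 233.3], 0.52, 287)]
bearing_block_centre top [([381.7, 209.6], 0.55, 462)]
other_block_centre side [([278.8, 178.9], 0.73, 250), ([315.6, 205.7], 0.63, 99)]
other_block_centre top [([378.0, 170.2], 0.8, 624)]
fixture side []
fixture top [([307.2, 201.6], 0.74, 2008), ([199.8, 207.8], 0.57, 657)]
cradle side [([245.0, 250.8], 0.95, 759)]
cradle top [([200.3, 208.8], 0.81, 715)]
gauge_grip side [([241.9, 238.4], 0.59, 228)]
gauge_grip top [([193.7, 207.2], 0.66, 194)]
reading_stand side [([311.2, 206.3], 0.84, 456), ([192.2, 265.0], 0.7, 918), ([330.8, 186.4], 0.66, 248), ([224.9, 195.4], 0.56, 426)]
reading_stand top [([273.3, 144.9], 0.94, 586), ([373.8, 248.9], 0.81, 530), ([286.0, 249.1], 0.64, 482), ([124.3, 189.8], 0.59, 544)]
grease_tin side [([287.1, 233.8], 0.81, 278)]
grease_tin top [([240.8, 234.1], 0.82, 301), ([195.1, 207.2], 0.33, 282)]
tape_roll side []
tape_roll top [([332.3, 235.9], 0.75, 269)]
2.1
(383, 207) [ 0.493 -0.334  0.03 ]
(379, 170) [ 0.617 -0.331  0.03 ]
(306, 200) [ 0.523 -0.083  0.03 ]
(197, 208) [0.506 0.275 0.03 ]
(272, 148) [0.702 0.022 0.03 ]
(243, 234) [0.417 0.126 0.03 ]
(327, 238) [ 0.397 -0.146  0.03 ]
```

```bash
cat > fit.py <<'E'
from h import *
from scipy.optimize import minimize
S=cv2.imread('pics/side0.png'); T=cv2.imread('pics/top0.png')
M=np.load('masks.npz')
K=4
def fit(name,parts,z,p0,keys):
    items=[]
    for k in keys:
        m=M[k]; cam=k.split('|')[1]; ys,xs=np.nonzero(m)
        roi=(max(0,xs.min()-15),max(0,ys.min()-15),xs.max()-xs.min()+30,ys.max()-ys.min()+30)
        mm=cv2.resize(m[roi[1]:roi[1]+roi[3],roi[0]:roi[0]+roi[2]].astype(np.uint8)*255,(0,0),fx=K,fy=K,interpolation=cv2.INTER_LINEAR)
        roi=(roi[0],roi[1],mm.shape[1]//K,mm.shape[0]//K); items.append((cam,roi,cv2.GaussianBlur(mm,(0,0),3).astype(float)/255))
    def cost(p):
        c=0
        for cam,roi,mm in items:
            a=cv2.GaussianBlur(render(cam,place(parts,p,z),K,roi),(0,0),3)/255.
            c+=((a-mm)**2).sum()/mm.sum()
        return c
    best=None
    for dy in (-.2,0,.2):
        s=minimize(cost,np.array(p0)+[0,0,dy],method='Nelder-Mead',options=dict(initial_simplex=np.array(p0)+[0,0,dy]+np.array([[0,0,0],[.01,0,0],[0,.01,0],[0,0,.1]]),xatol=1e-4,fatol=1e-5))
        if best is None or s.fun<best.fun: best=s
    print(name,keys,best.x.round(4),'yaw deg',np.degrees(best.x[2]).round(2),'cost',round(best.fun,4))
    return best.x
if __name__=='__main__':
    P={}
    for ks in (['top'],['side'],['top','side']):
        P['block']=fit('block',MODEL['block'],0,[.493,-.334,.3],[f'bearing_block_centre|{k}|0' for k in ks])
    for ks in (['top'],['top','side']): P['other']=fit('other',MODEL['other'],0,[.617,-.331,0],[f'other_block_centre|{k}|0' for k in ks])
    P['fixture']=fit('fixture',MODEL['fixture'],0,[.52,-.12,-.05],['fixture|top|0'])
    for ks in (['top'],['side'],['top','side']): P['rod']=fit('rod',MODEL['rod'],.06,[.506,.30,-1.65],[f'gauge_grip|{k}|0' for k in ks])
    cr=[box(-36-49,85+15,-30,30,0,6)]
    MODEL['cr']=[box(-60.5,109.5,-30,30,0,6),box(-40,-32,-22,22,0,68),box(81,89,-22,22,0,68)]+[q+[0,0,.06] for q in MODEL['rod']]
    for ks in (['top'],['side'],['top','side']): P['cr']=fit('cradle',MODEL['cr'],0,[.506,.30,-1.65],[f'cradle|{k}|0' for k in ks])
    st=[box(0,5,-40,40,110,190),box(-30,30,-40,40,0,8)]
    MODEL['st']=st
    for ks in (['reading_stand|top|0'],['reading_stand|top|0','reading_stand|side|3']): P['st']=fit('stand',st,0,[.7,.02,0],ks)
    import pickle; pickle.dump(P,open('P.pkl','wb'))
    L=[place(MODEL[a],P[a],.06 if a=='rod' else 0) for a in P]
    outline(T,'top',L,4,(240,135,200,120),'pics/oA.png'); outline(T,'top',L,5,(130,145,160,110),'pics/oB.png'); outline(S,'side',L,4,(170,145,200,130),'pics/oC.png')
E
python3 fit.py
```

```text
block ['bearing_block_centre|top|0'] [ 0.4911 -0.3375  0.2928] yaw deg 16.78 cost 0.0141
block ['bearing_block_centre|side|0'] [ 0.4924 -0.339   0.2691] yaw deg 15.42 cost 0.2001
block ['bearing_block_centre|top|0', 'bearing_block_centre|side|0'] [ 0.4909 -0.3374  0.2674] yaw deg 15.32 cost 0.2202
other ['other_block_centre|top|0'] [ 0.6162 -0.3292  0.0319] yaw deg 1.83 cost 0.0146
other ['other_block_centre|top|0', 'other_block_centre|side|0'] [ 0.6167 -0.3284  0.0417] yaw deg 2.39 cost 0.0479
fixture ['fixture|top|0'] [ 0.5229 -0.1181 -0.1255] yaw deg -7.19 cost 0.0161
rod ['gauge_grip|top|0'] [ 0.5153  0.3071 -1.727 ] yaw deg -98.95 cost 0.1485
rod ['gauge_grip|side|0'] [ 0.517   0.3108 -1.7389] yaw deg -99.63 cost 0.0365
rod ['gauge_grip|top|0', 'gauge_grip|side|0'] [ 0.5162  0.3092 -1.7289] yaw deg -99.06 cost 0.2003
cradle ['cradle|top|0'] [ 0.5154  0.3046 -1.7369] yaw deg -99.52 cost 0.2637
cradle ['cradle|side|0'] [ 0.5127  0.3164 -1.7393] yaw deg -99.66 cost 0.249
cradle ['cradle|top|0', 'cradle|side|0'] [ 0.5153  0.3077 -1.731 ] yaw deg -99.18 cost 0.5639
stand ['reading_stand|top|0'] [0.6983 0.0258 0.1078] yaw deg 6.18 cost 0.0434
stand ['reading_stand|top|0', 'reading_stand|side|3'] [0.699  0.0264 0.1217] yaw deg 6.97 cost 0.2029
```

View pics/oA.png

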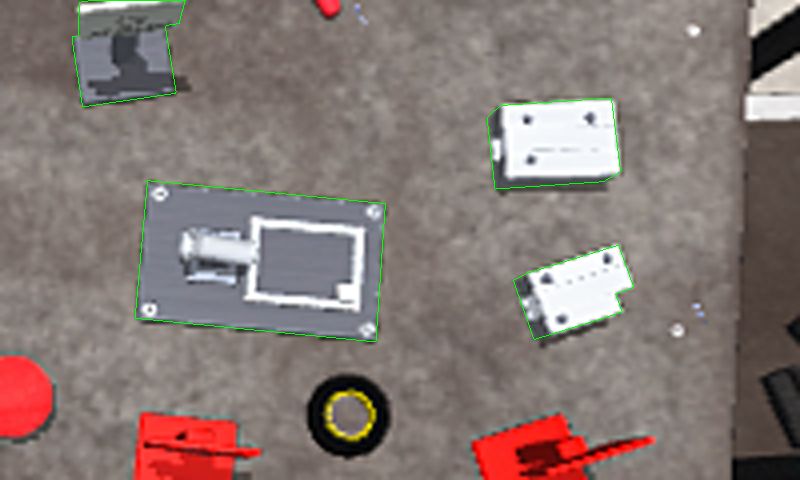

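View pics/oB.png

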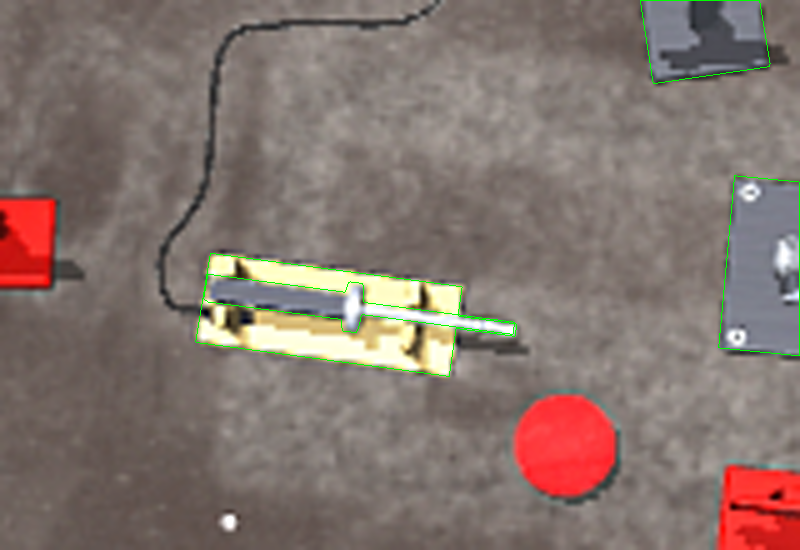

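View pics/oC.png

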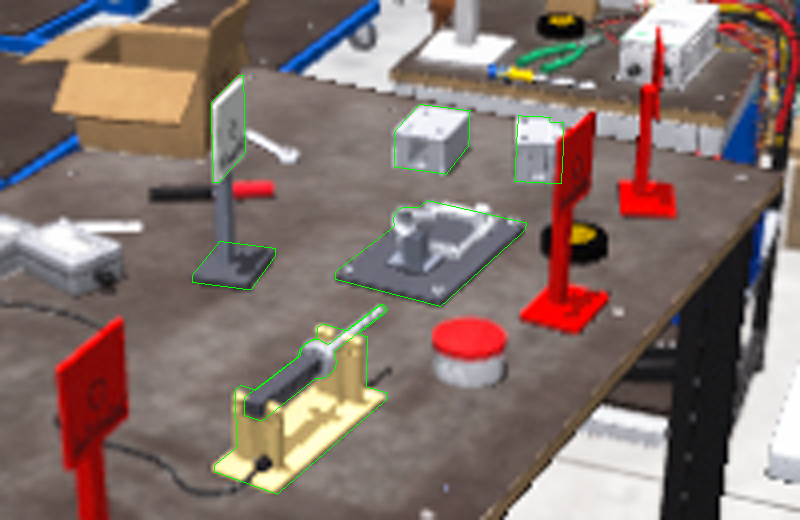

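The overlays fit well in both views: block, fixture, rod, cradle and stand all match their known sizes. Next is a move-planning helper.

```bash
cat > plan.py <<'E'
from h import *
def Rt(yaz,tilt=0):
    """tool R: jaws(y) azimuth yaz deg, pointing down; tilt deg turns about tool y"""
    y=np.array([np.cos(np.radians(yaz)),np.sin(np.radians(yaz)),0]); z=np.array([0,0,-1.]); x=np.cross(y,z)
    return np.c_[x,y,z]@R.from_euler('y',tilt,degrees=True).as_matrix()
def go(p,Rm):
    o=r.get_obs(); R0=R.from_rotvec(o['orientation']).as_matrix()
    d=R0.T@(np.array(p)-o['tcp_pos'])*100; w=R.from_matrix(R0.T@Rm).as_rotvec(degrees=True)
    print('clock',round(o['clock'],2),'tcp',o['tcp_pos'].round(4),'width',round(o['grip_width'],4),'F',o['contact_force'].round(1),'J',o['joints'].round(2))
    print('  xyz cm',d.round(2),'|d| rows',round(np.linalg.norm(d)/4.17,1),' rot',w.round(1),'rows',round(np.linalg.norm(w)/7.16,1))
E
python3 - <<'E'
from plan import *
for uv in [(371,247),(287.6,249),(129,193.6)]: print('red',C['top'].at(uv,0.004).round(3))
print('red3 plate',tri((325.8,186.5),(392.2,260.5)))
go([.491,-.337,.16],Rt(16.5)); go([.491,-.337,.16],Rt(16.5-180))
E
```

```text
red [ 0.365 -0.293  0.004]
red [ 0.365 -0.019  0.004]
red [0.564 0.506 0.004]
red3 plate (array([ 0.34395699, -0.35031835,  0.0195242 ]), np.float64(11.043434153934925))
clock 2.1 tcp [ 0.2911 -0.6091  0.2313] width 0.0855 F [-0.5  1.1 -0.5] J [ 1.02  0.48  0.02  1.56 -0.01  1.11 -0.08]
  xyz cm [ 29.77 -15.93   7.13] |d| rows 8.3  rot [  0.   0. -81.] rows 11.3
clock 2.1 tcp [ 0.2911 -0.6091  0.2313] width 0.0855 F [-0.5  1.1 -0.5] J [ 1.02  0.48  0.02  1.56 -0.01  1.11 -0.08]
  xyz cm [ 29.77 -15.93   7.13] |d| rows 8.3  rot [ 0. -0. 99.] rows 13.8
```

>>> jog_arm:
  rows:
    - {"xyz": [4,-2,0],"delta_rot": [0,0,-7],"fingers": 0}
    - {"xyz": [8,-4,0],"delta_rot": [0,0,-14],"fingers": 0}
    - {"xyz": [11.5,-6,0],"delta_rot": [0,0,-21],"fingers": 0}
    - {"xyz": [15,-8,0],"delta_rot": [0,0,-28],"fingers": 0}
    - {"xyz": [18,-9.5,0],"delta_rot": [0,0,-35],"fingers": 0}
  grip_force: 60

```text
clock: 2.52
tcp_pos: [0.4138, -0.4432, 0.2316]
orientation: [2.708, 1.593, 0.001]
contact_force: [0.2, -0.2, 0.3]
grip_width: 0.0855
```

```bash
python3 -c "
from plan import *
go([.491,-.337,.14],Rt(16.5))"
```

```text
clock 2.52 tcp [ 0.4138 -0.4432  0.2316] width 0.0855 F [ 0.2 -0.2  0.3] J [ 0.85  0.37 -0.17  1.72  0.07  1.06  0.15]
  xyz cm [13.03  1.59  9.17] |d| rows 3.8  rot [  0.   -0.  -45.6] rows 6.4
```

>>> jog_arm:
  rows:
    - {"xyz": [3.5,0.5,2],"delta_rot": [0,0,-7],"fingers": 0}
    - {"xyz": [7,1,4],"delta_rot": [0,0,-14],"fingers": 0}
    - {"xyz": [10,1.3,6],"delta_rot": [0,0,-21],"fingers": 0}
    - {"xyz": [12,1.6,8],"delta_rot": [0,0,-28],"fingers": 0}
    - {"xyz": [13.03,1.6,9.17],"delta_rot": [0,0,-35],"fingers": 0}

```text
clock: 2.93
tcp_pos: [0.493, -0.3328, 0.1382]
orientation: [-2.089, -2.344, -0.003]
contact_force: [-0.3, -1.1, -0.3]
grip_width: 0.0853
```

```bash
python3 -c "
from plan import *
go([.491,-.337,.08],Rt(16.5))
for n in C:
    f=imaging.grab_frame(n); cv2.imwrite(f'pics/{n}1.png',f); u=C[n].proj([.491,-.337,.03])[0]; crop(f,u,100,75,8,f'pics/{n}1c.png')"
```

```text
clock 2.93 tcp [ 0.493  -0.3328  0.1382] width 0.0853 F [-0.3 -1.1 -0.3] J [ 0.74  0.47 -0.33  1.82  0.19  0.88  0.44]
  xyz cm [-0.41 -0.25  5.82] |d| rows 1.4  rot [ 0.  -0.1 -9.9] rows 1.4
pics/side1c.png origin 254 143 k 8
pics/top1c.png origin 333 170 k 8
```

View pics/side1c.png

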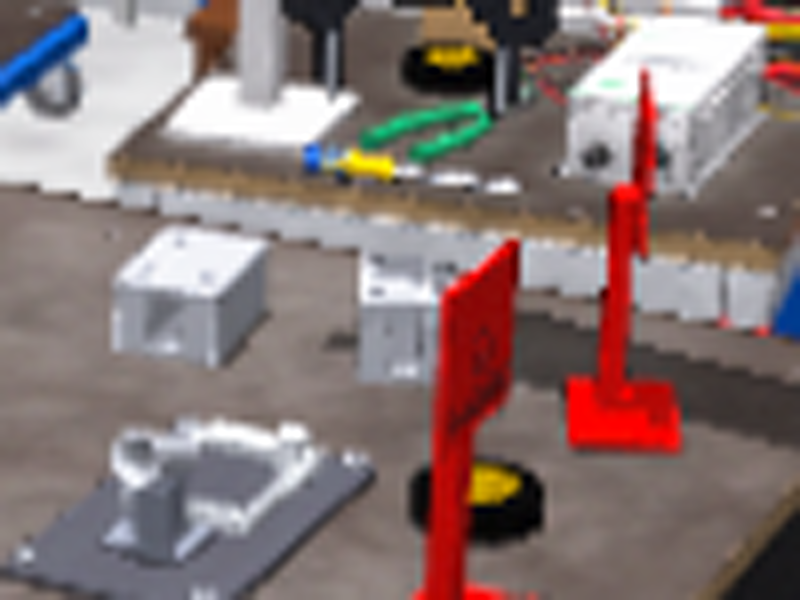

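View pics/top1.png

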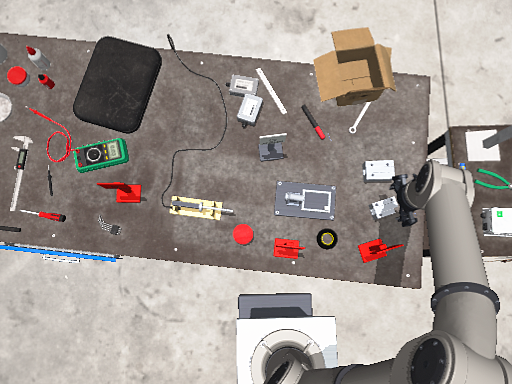

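The side crop shows the two fingers above the notched block at about (305,175), straddling it. The top view shows the wrist at (420,195), clear of the red stand.

>>> jog_arm:
  rows:
    - {"xyz": [-0.4,-0.25,2],"delta_rot": [0,0,-6],"fingers": 0}
    - {"xyz": [-0.4,-0.25,4],"delta_rot": [0,0,-9.9],"fingers": 0}
    - {"xyz": [-0.4,-0.25,5.8],"delta_rot": [0,0,-9.9],"fingers": 0}
    - {"xyz": [-0.4,-0.25,5.8],"delta_rot": [0,0,-9.9],"fingers": 0}
    - {"xyz": [-0.4,-0.25,5.8],"delta_rot": [0,0,-9.9],"fingers": 0}

```text
clock: 3.45
tcp_pos: [0.4883, -0.3391, 0.0801]
orientation: [-1.89, -2.504, -0.001]
contact_force: [0.3, 0.4, 0.2]
grip_width: 0.0851
```

```bash
python3 -c "
from plan import *
go([.491,-.337,.014],Rt(16.5))
for n in C:
    f=imaging.grab_frame(n); cv2.imwrite(f'pics/{n}2.png',f); u=C[n].proj([.491,-.337,.03])[0]; crop(f,u,100,75,8,f'pics/{n}2c.png')"
```

```text
clock 3.45 tcp [ 0.4883 -0.3391  0.0801] width 0.0851 F [0.3 0.4 0.2] J [ 0.76  0.55 -0.34  1.85  0.25  0.78  0.57]
  xyz cm [0.1  0.33 6.61] |d| rows 1.6  rot [-0.1 -0.2 -0.6] rows 0.1
pics/side2c.png origin 254 143 k 8
pics/top2c.png origin 333 170 k 8
```

View pics/side2c.png

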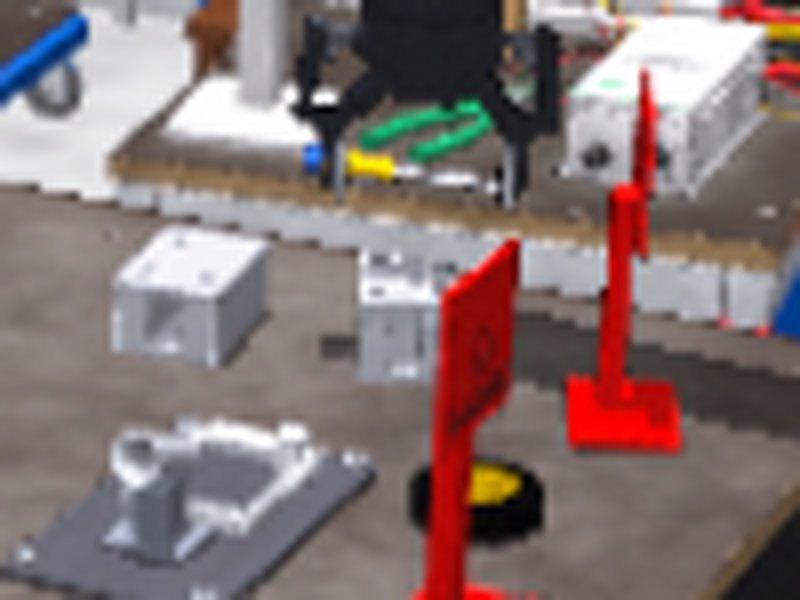

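View pics/top2c.png

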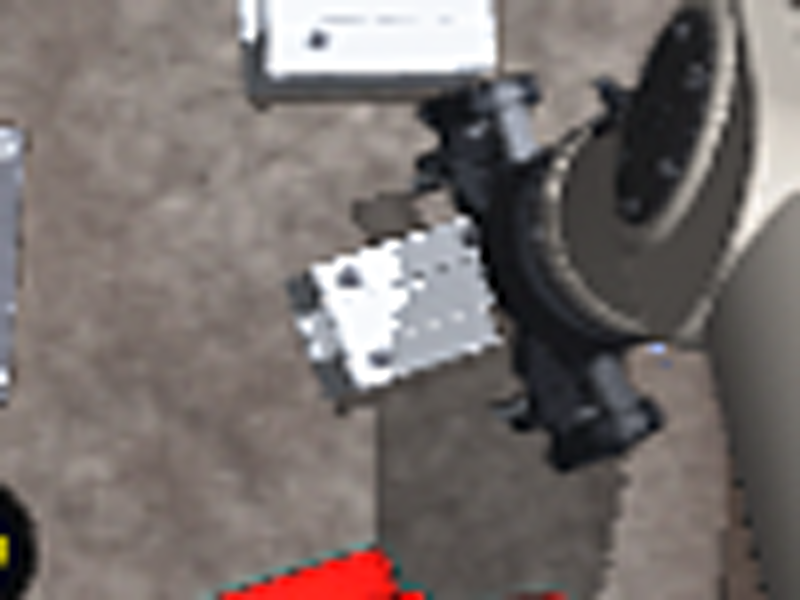

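```bash
python3 -c "
from plan import *
T=np.array([.4883,-.3391,.0801]); Rm=Rt(16.5)
for n,o in (('side',(254,143)),('top',(333,170))):
    for y in (-.0425,.0425):
        p=T+Rm@[0,y,-.013]; print(n,y,((C[n].proj(p)[0]-o)*8).round(0))
"
```

```text
side -0.0425 [491. 201.]
side 0.0425 [339. 195.]
top -0.0425 [501. 390.]
top 0.0425 [423. 185.]
```

>>> jog_arm:
  rows:
    - {"xyz": [0.1,0.3,2.2],"delta_rot": [0,0,0],"fingers": 0}
    - {"xyz": [0.1,0.3,4.4],"delta_rot": [0,0,0],"fingers": 0}
    - {"xyz": [0.1,0.3,6.0],"delta_rot": [0,0,0],"fingers": 0}
    - {"xyz": [0.1,0.3,6.6],"delta_rot": [0,0,0],"fingers": 0}
    - {"xyz": [0.1,0.3,6.6],"delta_rot": [0,0,0],"fingers": 0}

```text
clock: 3.97
tcp_pos: [0.4921, -0.3373, 0.0155]
orientation: [-1.891, -2.506, -0.002]
contact_force: [1.0, 0.2, 0.0]
grip_width: 0.0855
```

>>> jog_arm:
  rows:
    - {"xyz": [0,0,0],"delta_rot": [0,0,0],"fingers": 0.6}
    - {"xyz": [0,0,0],"delta_rot": [0,0,0],"fingers": 0.8}
    - {"xyz": [0,0,0],"delta_rot": [0,0,0],"fingers": 1}
    - {"xyz": [0,0,0],"delta_rot": [0,0,0],"fingers": 1}
    - {"xyz": [0,0,0],"delta_rot": [0,0,0],"fingers": 1}
  grip_force: 60

```text
clock: 4.38
tcp_pos: [0.4934, -0.338, 0.0171]
orientation: [1.892, 2.507, 0.002]
contact_force: [-0.1, 0.3, 6.6]
grip_width: 0.0517
```

```bash
python3 -c "
from plan import *
go([.491,-.337,.014],Rt(16.5))"
```

```text
clock 4.38 tcp [ 0.4934 -0.338   0.0171] width 0.0517 F [-0.1  0.3  6.6] J [ 0.73  0.64 -0.31  1.87  0.3   0.67  0.52]
  xyz cm [ 0.16 -0.2   0.31] |d| rows 0.1  rot [ 0.1 -0.  -0.6] rows 0.1
```

Width 51.7 mm matches the block's 52 mm. Lifting.

>>> jog_arm:
  rows:
    - {"xyz": [0,0,-1.5],"delta_rot": [0,0,0],"fingers": 1}
    - {"xyz": [0,0,-4],"delta_rot": [0,0,0],"fingers": 1}
    - {"xyz": [0,0,-7],"delta_rot": [0,0,0],"fingers": 1}
    - {"xyz": [0,0,-9],"delta_rot": [0,0,0],"fingers": 1}
    - {"xyz": [0,0,-10],"delta_rot": [0,0,0],"fingers": 1}

```text
clock: 4.8
tcp_pos: [0.4945, -0.3387, 0.1203]
orientation: [1.889, 2.504, 0.003]
contact_force: [1.1, -0.4, -2.0]
grip_width: 0.0508
```

```bash
python3 -c "
from plan import *
go([.523,-.118,.115],Rt(-7.2))"
```

```text
clock 4.8 tcp [ 0.4945 -0.3387  0.1203] width 0.0508 F [ 1.1 -0.4 -2. ] J [ 0.77  0.5  -0.36  1.82  0.23  0.85  0.58]
  xyz cm [20.44  8.8   0.51] |d| rows 5.3  rot [ 0.3  0.1 23.1] rows 3.2
```

>>> jog_arm:
  rows:
    - {"xyz": [3.4,1.5,0],"delta_rot": [0,0,4],"fingers": 1}
    - {"xyz": [7,3,0],"delta_rot": [0,0,9],"fingers": 1}
    - {"xyz": [10.5,4.5,0],"delta_rot": [0,0,14],"fingers": 1}
    - {"xyz": [14,6,0],"delta_rot": [0,0,19],"fingers": 1}
    - {"xyz": [17,7.4,0.2],"delta_rot": [0.3,0,23.1],"fingers": 1}

```text
clock: 5.22
tcp_pos: [0.5182, -0.1524, 0.1179]
orientation: [2.359, 2.073, -0.003]
contact_force: [0.8, 0.4, -2.2]
grip_width: 0.0511
```

```bash
python3 -c "
from plan import *
go([.523,-.118,.09],Rt(-7.2))"
```

```text
clock 5.22 tcp [ 0.5182 -0.1524  0.1179] width 0.0511 F [ 0.8  0.4 -2.2] J [ 0.42  0.42 -0.31  1.96  0.18  0.79 -0.12]
  xyz cm [3.48 0.03 2.78] |d| rows 1.1  rot [-0.   0.1 -0.2] rows 0.0
```

>>> jog_arm:
  rows:
    - {"xyz": [2,0,0],"delta_rot": [0,0,0],"fingers": 1}
    - {"xyz": [3.4,0,0.5],"delta_rot": [0,0,-0.2],"fingers": 1}
    - {"xyz": [3.5,0,1],"delta_rot": [0,0,-0.2],"fingers": 1}
    - {"xyz": [3.5,0,1],"delta_rot": [0,0,-0.2],"fingers": 1}
    - {"xyz": [3.5,0,1],"delta_rot": [0,0,-0.2],"fingers": 1}

```text
clock: 5.63
tcp_pos: [0.5218, -0.1189, 0.1071]
orientation: [-2.357, -2.076, 0.005]
contact_force: [-0.3, 0.3, -2.0]
grip_width: 0.0514
```

```bash
python3 -c "
from plan import *
go([.523,-.118,.06],Rt(-7.2))
for n in C:
    f=imaging.grab_frame(n); cv2.imwrite(f'pics/{n}3.png',f); u=C[n].proj([.523,-.118,.06])[0]; crop(f,u,100,75,8,f'pics/{n}3c.png')"
```

```text
clock 5.63 tcp [ 0.5218 -0.1189  0.1071] width 0.0514 F [-0.3  0.3 -2. ] J [ 0.36  0.43 -0.32  1.98  0.19  0.77 -0.19]
  xyz cm [0.12 0.11 4.71] |d| rows 1.1  rot [-0.1  0.1 -0.1] rows 0.0
pics/side3c.png origin 232 154 k 8
pics/top3c.png origin 267 161 k 8
```

View pics/side3c.png

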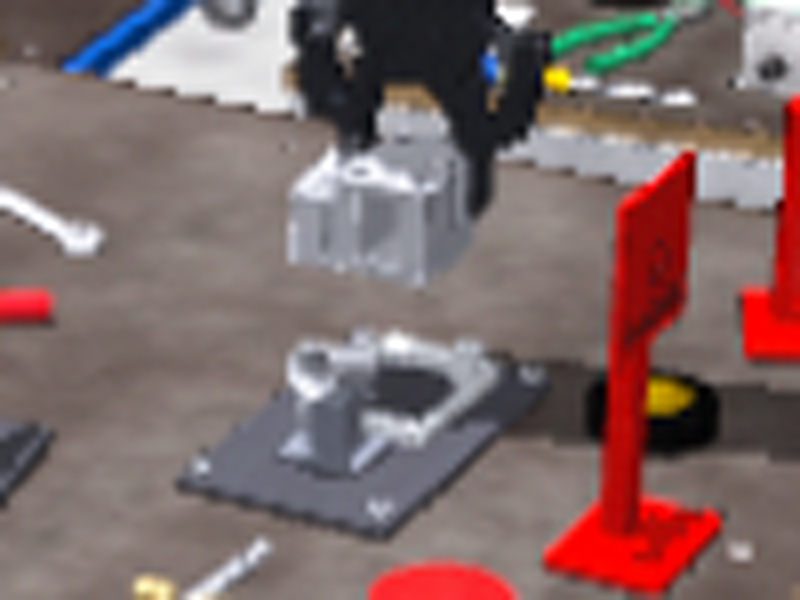

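View pics/top3c.png

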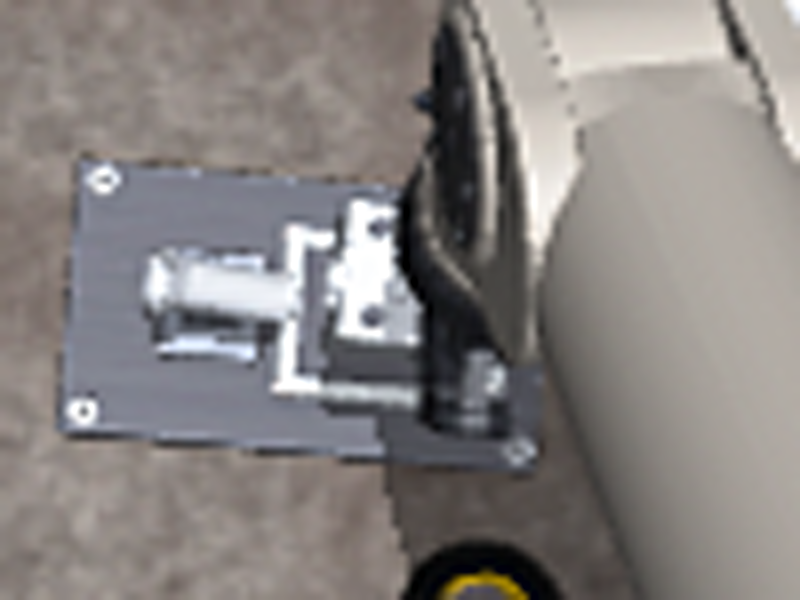

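```bash
cat > chk.py <<'E'
from plan import *
import pickle
P=pickle.load(open('P.pkl','rb'))
S=cv2.imread('pics/side3.png'); T=cv2.imread('pics/top3.png')
bl=place(MODEL['block'],[.5218,-.1189,np.radians(-7.1)],.090)
nest=[box(-28.5,28.5,-40.5,40.5,20,20)]
L=[bl,place(MODEL['fixture'],P['fixture']),place(nest,P['fixture']),place([tube],P['fixture'])]
outline(S,'side',L,10,(262,164,70,60),'pics/c3s.png'); outline(T,'top',L,10,(270,175,75,50),'pics/c3t.png')
E
python3 chk.py
```

```text
(no output)
```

View pics/c3s.png

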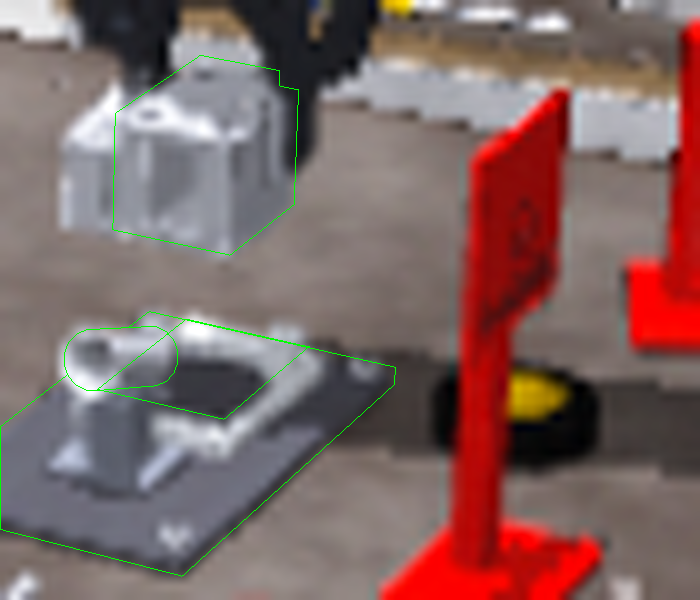

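View pics/c3t.png

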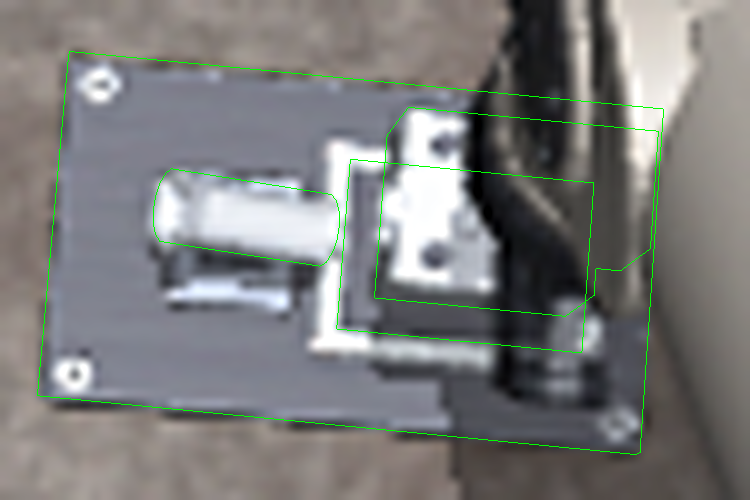

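The block outline matches in the side view (bottom edge about (113–295, 230–255)). In the top view the fixture's fitted yaw is visibly too large against the tube and plate edges, so I'm refining it with the screws and edges.

```bash
cat > fx.py <<'E'
from plan import *
from scipy.ndimage import map_coordinates
from scipy.optimize import minimize
T=cv2.imread('pics/top0.png'); S=cv2.imread('pics/side0.png')
g=cv2.cvtColor(T,cv2.COLOR_BGR2GRAY).astype(float)
pts=[]
for u,v in [(160,194),(375,212),(149,309),(368,329)]:
    c=np.array([u/4+240-.375,v/4+135-.375]); x0,y0=np.round(c).astype(int)
    w=g[y0-3:y0+4,x0-3:x0+4]; w=np.clip(w-np.percentile(w,60),0,None); yy,xx=np.mgrid[y0-3:y0+4,x0-3:x0+4]
    p=np.array([(w*xx).sum(),(w*yy).sum()])/w.sum(); X=C['top'].at(p,.010); pts.append(X); print(c.round(1),p.round(2),X.round(4))
pts=np.array(pts); a=pts[:,:2]
for i,j,n in ((0,1,'top'),(2,3,'bot'),(0,2,'left'),(1,3,'right')):
    d=a[i]-a[j]; print(n,np.linalg.norm(d).round(4),np.degrees(np.arctan2(d[1],d[0])).round(2))
print('plate centre',a.mean(0))
# edge alignment of base plate rectangle, gradient along outward normal
for cam,img in (('top',T),('side',S)):
    gg=cv2.GaussianBlur(cv2.cvtColor(img,cv2.COLOR_BGR2GRAY).astype(float),(0,0),.7)
    def cost(p):
        c,s=np.cos(p[2]),np.sin(p[2]); tot=0
        E=[((-58,-64),(58,-64),(0,-1)),((58,-64),(58,136),(1,0)),((58,136),(-58,136),(0,1)),((-58,136),(-58,-64),(-1,0))]
        for A,B,nn in E:
            t=np.linspace(.05,.95,60)[:,None]; q=(np.array(A)*(1-t)+np.array(B)*t)/1000
            def im(off):
                Q=q+np.array(nn)*off; W=np.c_[p[0]+c*Q[:,0]-s*Q[:,1],p[1]+s*Q[:,0]+c*Q[:,1],np.full(len(Q),.008)]
                uv=C[cam].proj(W); return map_coordinates(gg,[uv[:,1],uv[:,0]],order=1)
            tot+=(im(-.003)-im(.003)).mean()
        return tot   # plate darker than bench?
    for sg in (1,-1):
        best=min((minimize(lambda p:sg*cost(p),[.521+dx,-.119+dy,np.radians(y)],method='Nelder-Mead',options=dict(initial_simplex=[[.521+dx,-.119+dy,np.radians(y)],[.524+dx,-.119+dy,np.radians(y)],[.521+dx,-.116+dy,np.radians(y)],[.521+dx,-.119+dy,np.radians(y+1)]])) for dx in(-.003,0,.003) for dy in(-.003,0,.003) for y in(-7,-5)),key=lambda s:s.fun)
        print(cam,sg,best.x.round(4),np.degrees(best.x[2]).round(2),best.fun.round(2))
E
python3 fx.py
```

```text
[279.6 183.1] [279.51 182.81] [ 0.586 -0.     0.01 ]
[333.4 187.6] [332.85 187.67] [ 0.5647 -0.1779  0.01  ]
[276.9 211.9] [276.89 212.13] [0.4875 0.0123 0.01  ]
[331.6 216.9] [331.51 216.88] [ 0.4668 -0.1678  0.01  ]
top 0.1792 83.15
bot 0.1814 83.45
left 0.0993 -7.14
right 0.0984 -5.86
plate centre [ 0.52623664 -0.0833545 ]
top 1 [ 0.535  -0.1361 -0.1235] -7.08 -18.38
top -1 [ 0.5238 -0.1206 -0.1233] -7.06 -43.81
side 1 [ 0.5143 -0.097  -0.1388] -7.96 -50.5
side -1 [ 0.523  -0.1195 -0.137 ] -7.85 -49.59
```

```bash
python3 -c "
from plan import *
go([.5228,-.1197,.054],Rt(-6.9))"
```

```text
clock 5.73 tcp [ 0.5223 -0.1195  0.1076] width 0.051 F [ 0.6 -0.3 -2.6] J [ 0.36  0.43 -0.32  1.98  0.19  0.77 -0.19]
  xyz cm [-0.    0.06  5.36] |d| rows 1.3  rot [-0.1  0.1 -0.4] rows 0.1
```

>>> jog_arm:
  rows:
    - {"xyz": [0,0.05,1.5],"delta_rot": [0,0,-0.4],"fingers": 1}
    - {"xyz": [0,0.05,3],"delta_rot": [0,0,-0.4],"fingers": 1}
    - {"xyz": [0,0.05,4.5],"delta_rot": [0,0,-0.4],"fingers": 1}
    - {"xyz": [0,0.05,5.3],"delta_rot": [0,0,-0.4],"fingers": 1}
    - {"xyz": [0,0.05,5.3],"delta_rot": [0,0,-0.4],"fingers": 1}

```text
clock: 6.15
tcp_pos: [0.5213, -0.1206, 0.0531]
orientation: [-2.352, -2.08, 0.008]
contact_force: [0.3, -0.3, -2.0]
grip_width: 0.0512
```

```bash
python3 -c "
from plan import *
go([.5228,-.1197,.025],Rt(-6.9))
for n in C:
    f=imaging.grab_frame(n); cv2.imwrite(f'pics/{n}4.png',f); u=C[n].proj([.523,-.118,.04])[0]; crop(f,u,80,60,10,f'pics/{n}4c.png')"
```

```text
clock 6.15 tcp [ 0.5213 -0.1206  0.0531] width 0.0512 F [ 0.3 -0.3 -2. ] J [ 0.34  0.51 -0.29  2.01  0.24  0.66 -0.23]
  xyz cm [0.11 0.15 2.81] |d| rows 0.7  rot [-0.3  0.1 -0.1] rows 0.0
pics/side4c.png origin 242 165 k 10
pics/top4c.png origin 276 169 k 10
```

View pics/side4c.png

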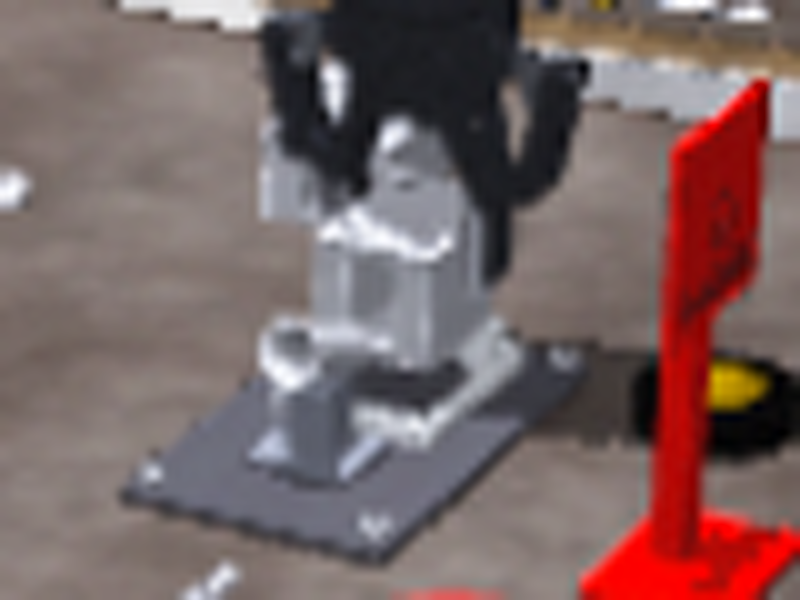

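View pics/top4c.png

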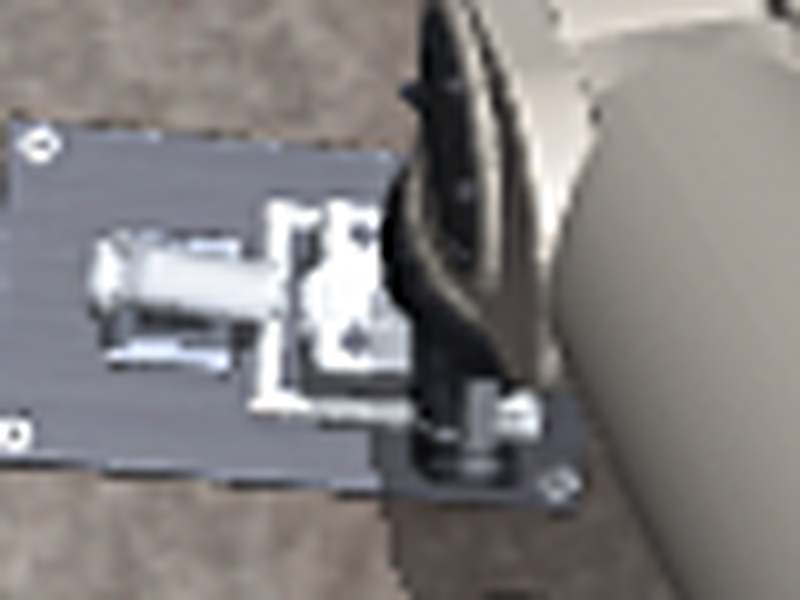

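The block hovers over the nest opening in both views. Descending gently.

>>> jog_arm:
  rows:
    - {"xyz": [0.1,0.15,0.4],"delta_rot": [-0.3,0,0],"fingers": 1}
    - {"xyz": [0.1,0.15,0.8],"delta_rot": [-0.3,0,0],"fingers": 1}
    - {"xyz": [0.1,0.15,1.1],"delta_rot": [-0.3,0,0],"fingers": 1}
    - {"xyz": [0.1,0.15,1.4],"delta_rot": [-0.3,0,0],"fingers": 1}
    - {"xyz": [0.1,0.15,1.6],"delta_rot": [-0.3,0,0],"fingers": 1}

```text
clock: 6.67
tcp_pos: [0.5243, -0.1195, 0.0386]
orientation: [2.349, 2.079, 0.001]
contact_force: [0.8, -1.4, -2.4]
grip_width: 0.0514
```

```bash
python3 -c "
from plan import *
go([.5228,-.1197,.025],Rt(-6.9))"
```

```text
clock 6.67 tcp [ 0.5243 -0.1195  0.0386] width 0.0514 F [ 0.8 -1.4 -2.4] J [ 0.33  0.53 -0.28  2.01  0.25  0.62 -0.24]
  xyz cm [-0.04 -0.15  1.36] |d| rows 0.3  rot [ 0.2  0.1 -0.1] rows 0.0
```

>>> jog_arm:
  rows:
    - {"xyz": [0,-0.08,0.2],"delta_rot": [0.1,0,0],"fingers": 1}
    - {"xyz": [0,-0.08,0.4],"delta_rot": [0.1,0,0],"fingers": 1}
    - {"xyz": [0,-0.08,0.6],"delta_rot": [0.1,0,0],"fingers": 1}
    - {"xyz": [0,-0.08,0.8],"delta_rot": [0.1,0,0],"fingers": 1}
    - {"xyz": [0,-0.08,1.0],"delta_rot": [0.1,0,0],"fingers": 1}

```text
clock: 7.08
tcp_pos: [0.5236, -0.1194, 0.0284]
orientation: [2.35, 2.08, -0.001]
contact_force: [-0.3, -0.0, -2.5]
grip_width: 0.0512
```

```bash
python3 -c "
from plan import *
go([.5228,-.1197,.025],Rt(-6.9))"
```

```text
clock 7.08 tcp [ 0.5236 -0.1194  0.0284] width 0.0512 F [-0.3 -0.  -2.5] J [ 0.33  0.55 -0.28  2.02  0.26  0.6  -0.25]
  xyz cm [-0.04 -0.08  0.34] |d| rows 0.1  rot [ 0.1  0.1 -0.1] rows 0.0
```

Still free inside the nest. Lowering the last few millimetres to contact.

>>> jog_arm:
  rows:
    - {"xyz": [0,-0.04,0.1],"delta_rot": [0,0,0],"fingers": 1}
    - {"xyz": [0,-0.04,0.2],"delta_rot": [0,0,0],"fingers": 1}
    - {"xyz": [0,-0.04,0.3],"delta_rot": [0,0,0],"fingers": 1}
    - {"xyz": [0,-0.04,0.4],"delta_rot": [0,0,0],"fingers": 1}
    - {"xyz": [0,-0.04,0.45],"delta_rot": [0,0,0],"fingers": 1}

```text
clock: 7.5
tcp_pos: [0.5233, -0.1194, 0.0251]
orientation: [2.35, 2.079, -0.002]
contact_force: [-6.7, 0.1, 18.6]
grip_width: 0.0512
```

z = 25.1 mm, exactly the expected seat height (17.1 + 8), with an 18 N push. Releasing.

>>> jog_arm:
  rows:
    - {"xyz": [0,0,-0.1],"delta_rot": [0,0,0],"fingers": 0.3}
    - {"xyz": [0,0,-0.1],"delta_rot": [0,0,0],"fingers": 0}
    - {"xyz": [0,0,-0.1],"delta_rot": [0,0,0],"fingers": 0}
    - {"xyz": [0,0,-0.1],"delta_rot": [0,0,0],"fingers": 0}
    - {"xyz": [0,0,-0.1],"delta_rot": [0,0,0],"fingers": 0}

```text
clock: 7.92
tcp_pos: [0.5233, -0.1195, 0.026]
orientation: [2.35, 2.079, -0.002]
contact_force: [0.3, 0.2, -0.5]
grip_width: 0.0856
```

>>> jog_arm:
  rows:
    - {"xyz": [0,0,-2],"delta_rot": [0,0,0],"fingers": 0}
    - {"xyz": [0,0,-5],"delta_rot": [0,0,0],"fingers": 0}
    - {"xyz": [0,0,-8],"delta_rot": [0,0,0],"fingers": 0}
    - {"xyz": [0,0,-11],"delta_rot": [0,0,0],"fingers": 0}
    - {"xyz": [0,0,-13],"delta_rot": [0,0,0],"fingers": 0}

```text
clock: 8.33
tcp_pos: [0.524, -0.1191, 0.1587]
orientation: [2.349, 2.078, 0.001]
contact_force: [1.7, -0.1, 0.8]
grip_width: 0.0852
```

```bash
python3 -c "
from plan import *
go([.5160,.308,.15],Rt(-9.2))"
```

```text
clock 8.33 tcp [ 0.524  -0.1191  0.1587] width 0.0852 F [ 1.7 -0.1  0.8] J [ 0.38  0.36 -0.34  1.94  0.16  0.86 -0.16]
  xyz cm [42.29 -6.    0.71] |d| rows 10.2  rot [0.3 0.2 2.2] rows 0.3
```

>>> jog_arm:
  rows:
    - {"xyz": [4,-0.6,0],"delta_rot": [0,0,0.5],"fingers": 0}
    - {"xyz": [8,-1.2,0],"delta_rot": [0,0,1],"fingers": 0}
    - {"xyz": [12,-1.8,0],"delta_rot": [0,0,1.5],"fingers": 0}
    - {"xyz": [16,-2.4,0],"delta_rot": [0,0,2],"fingers": 0}
    - {"xyz": [20,-3,0],"delta_rot": [0,0,2.2],"fingers": 0}

```text
clock: 8.75
tcp_pos: [0.5182, 0.0848, 0.158]
orientation: [2.389, 2.031, 0.002]
contact_force: [1.1, -0.1, 0.8]
grip_width: 0.0849
```

```bash
python3 -c "
from plan import *
go([.5160,.308,.15],Rt(-9.2))
for n in C:
    f=imaging.grab_frame(n); cv2.imwrite(f'pics/{n}5.png',f); u=C[n].proj([.523,-.08,.04])[0]; crop(f,u,80,60,10,f'pics/{n}5c.png')"
```

```text
clock 8.75 tcp [0.5182 0.0848 0.158 ] width 0.0849 F [ 1.1 -0.1  0.8] J [ 0.05  0.35 -0.41  1.96  0.19  0.86 -0.62]
  xyz cm [22.   -3.81  0.72] |d| rows 5.4  rot [ 0.3  0.2 -0.1] rows 0.0
pics/side5c.png origin 239 169 k 10
pics/top5c.png origin 265 169 k 10
```

View pics/side5c.png

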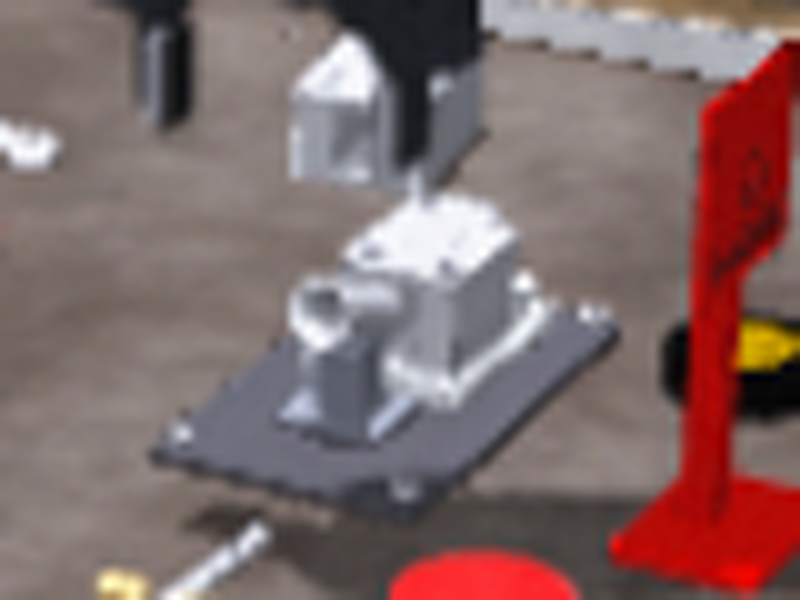

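View pics/top5c.png

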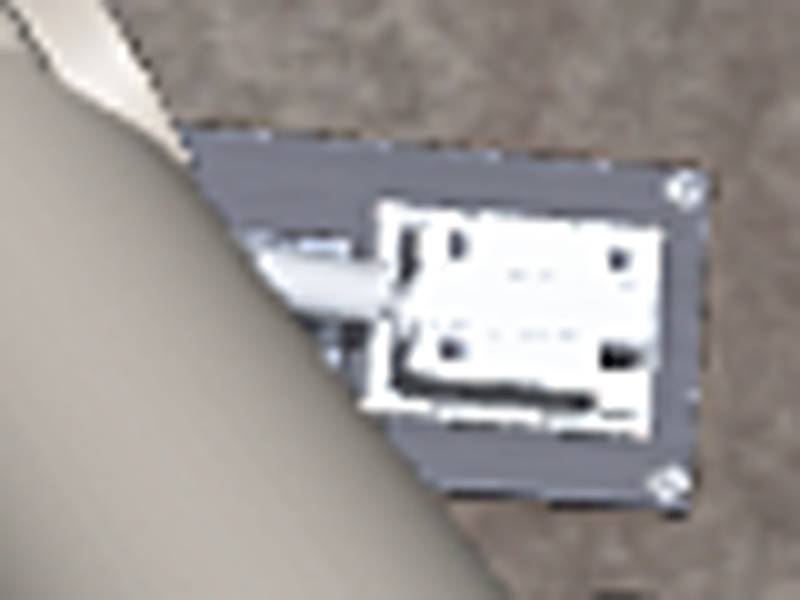

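The block sits level inside the nest walls with its key corner in the notch (top crop (620,360)). Continuing to the cradle.

>>> jog_arm:
  rows:
    - {"xyz": [4.1,-0.7,0],"delta_rot": [0,0,0],"fingers": 0}
    - {"xyz": [8.2,-1.4,0],"delta_rot": [0,0,0],"fingers": 0}
    - {"xyz": [12.3,-2.1,0],"delta_rot": [0,0,0],"fingers": 0}
    - {"xyz": [16.3,-2.8,0.3],"delta_rot": [0.3,0.2,0],"fingers": 0}
    - {"xyz": [20.3,-3.5,0.7],"delta_rot": [0.3,0.2,0],"fingers": 0}

```text
clock: 9.27
tcp_pos: [0.514, 0.2924, 0.1523]
orientation: [-2.38, -2.046, -0.007]
contact_force: [1.3, -0.1, 0.2]
grip_width: 0.0856
```

```bash
python3 -c "
from plan import *
go([.5160,.308,.11],Rt(-9.2))"
```

```text
clock 9.27 tcp [0.514  0.2924 0.1523] width 0.0856 F [ 1.3 -0.1  0.2] J [-0.28  0.46 -0.45  1.81  0.24  0.92 -0.98]
  xyz cm [ 1.55 -0.04  4.24] |d| rows 1.1  rot [ 0.  -0.3  0.6] rows 0.1
```

>>> jog_arm:
  rows:
    - {"xyz": [1,0,1],"delta_rot": [0,-0.3,0.5],"fingers": 0}
    - {"xyz": [1.55,0,2.5],"delta_rot": [0,-0.3,0.5],"fingers": 0}
    - {"xyz": [1.55,0,4],"delta_rot": [0,-0.3,0.5],"fingers": 0}
    - {"xyz": [1.55,0,4.2],"delta_rot": [0,-0.3,0.5],"fingers": 0}
    - {"xyz": [1.55,0,4.2],"delta_rot": [0,-0.3,0.5],"fingers": 0}

```text
clock: 9.68
tcp_pos: [0.516, 0.3052, 0.1085]
orientation: [2.392, 2.035, -0.006]
contact_force: [0.5, -1.4, -0.4]
grip_width: 0.0853
```

```bash
python3 -c "
from plan import *
go([.5158,.308,.041],Rt(-9.2))
for n in C:
    f=imaging.grab_frame(n); cv2.imwrite(f'pics/{n}6.png',f); u=C[n].proj([.516,.29,.07])[0]; crop(f,u,80,60,10,f'pics/{n}6c.png')"
```

```text
clock 9.68 tcp [0.516  0.3052 0.1085] width 0.0853 F [ 0.5 -1.4 -0.4] J [-0.32  0.53 -0.42  1.82  0.28  0.85 -1.04]
  xyz cm [ 0.3  -0.05  6.75] |d| rows 1.6  rot [-0.1  0.2 -0. ] rows 0.0
pics/side6c.png origin 203 205 k 10
pics/top6c.png origin 150 173 k 10
```

View pics/side6c.png

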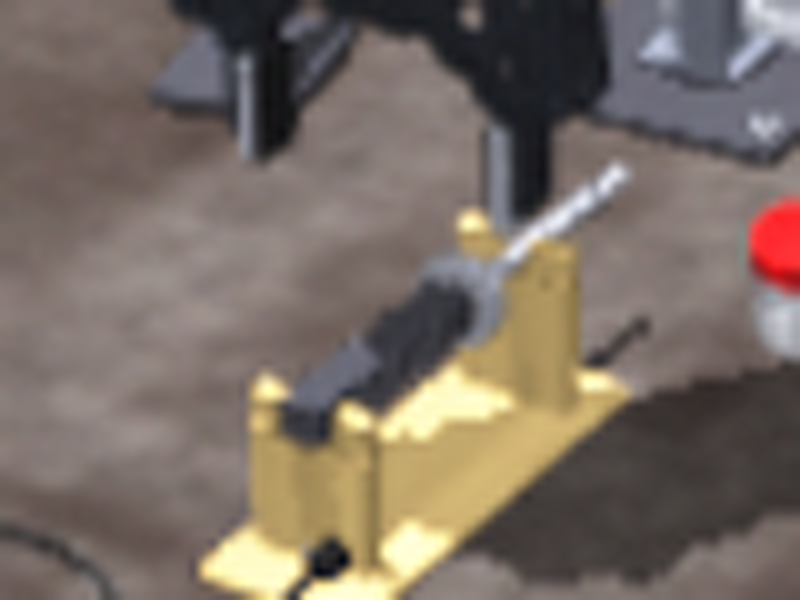

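View pics/top6c.png

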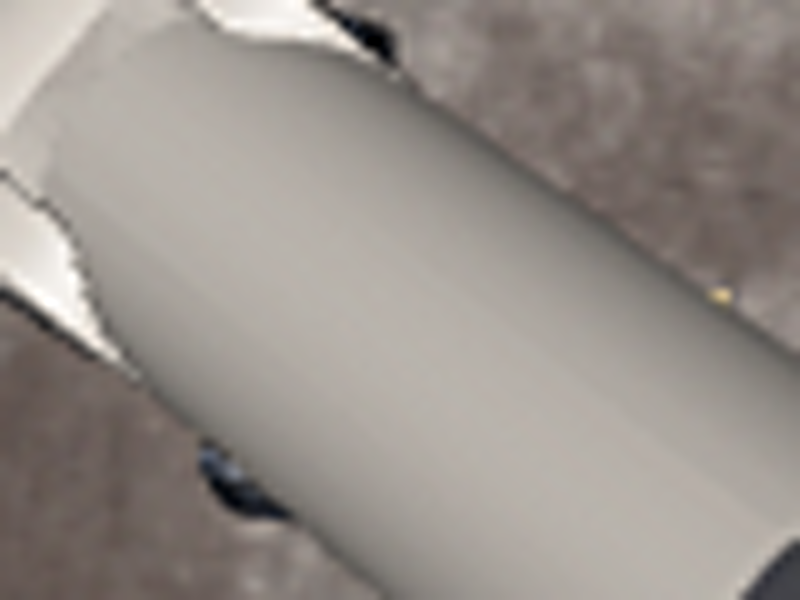

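The side view shows the fingers straddling the handle, whose middle is at about (241,240) in the full picture. Descend and grip.

>>> jog_arm:
  rows:
    - {"xyz": [0.25,-0.05,2],"delta_rot": [0,0.2,0],"fingers": 0}
    - {"xyz": [0.25,-0.05,4],"delta_rot": [0,0.2,0],"fingers": 0}
    - {"xyz": [0.25,-0.05,5.8],"delta_rot": [0,0.2,0],"fingers": 0}
    - {"xyz": [0.25,-0.05,6.7],"delta_rot": [0,0.2,0],"fingers": 0}
    - {"xyz": [0.25,-0.05,6.7],"delta_rot": [0,0.2,0],"fingers": 0}

```text
clock: 10.2
tcp_pos: [0.5164, 0.3074, 0.0422]
orientation: [-2.393, -2.034, 0.0]
contact_force: [-0.8, 0.4, 0.4]
grip_width: 0.0854
```

>>> jog_arm:
  rows:
    - {"xyz": [0,0,0],"delta_rot": [0,0,0],"fingers": 0.5}
    - {"xyz": [0,0,0],"delta_rot": [0,0,0],"fingers": 0.8}
    - {"xyz": [0,0,0],"delta_rot": [0,0,0],"fingers": 1}
    - {"xyz": [0,0,0],"delta_rot": [0,0,0],"fingers": 1}
    - {"xyz": [0,0,0],"delta_rot": [0,0,0],"fingers": 1}
  grip_force: 70

```text
clock: 10.62
tcp_pos: [0.5169, 0.3077, 0.0431]
orientation: [-2.393, -2.034, -0.002]
contact_force: [0.7, 0.0, -0.4]
grip_width: 0.0257
```

>>> jog_arm:
  rows:
    - {"xyz": [0,0,0],"delta_rot": [0,0,0],"fingers": 1}
    - {"xyz": [0,0,0],"delta_rot": [0,0,0],"fingers": 1}
    - {"xyz": [0,0,0],"delta_rot": [0,0,0],"fingers": 1}
    - {"xyz": [0,0,0],"delta_rot": [0,0,0],"fingers": 1}
    - {"xyz": [0,0,0],"delta_rot": [0,0,0],"fingers": 1}
  grip_force: 90

```text
clock: 11.03
tcp_pos: [0.5171, 0.3079, 0.0435]
orientation: [-2.393, -2.034, -0.003]
contact_force: [0.0, -1.0, 5.9]
grip_width: 0.014
```

```bash
python3 -c "
from plan import *
go([.5158,.308,.041],Rt(-9.2))"
```

```text
clock 11.03 tcp [0.5171 0.3079 0.0435] width 0.014 F [ 0.  -1.   5.9] J [-0.35  0.62 -0.39  1.85  0.33  0.73 -1.08]
  xyz cm [-0.01 -0.13  0.25] |d| rows 0.1  rot [ 0.  -0.1 -0.1] rows 0.0
```

>>> jog_arm:
  rows:
    - {"xyz": [0,0,-1],"delta_rot": [0,0,0],"fingers": 1}
    - {"xyz": [0,0,-3],"delta_rot": [0,0,0],"fingers": 1}
    - {"xyz": [0,0,-6],"delta_rot": [0,0,0],"fingers": 1}
    - {"xyz": [0,0,-9],"delta_rot": [0,0,0],"fingers": 1}
    - {"xyz": [0,0,-10],"delta_rot": [0,0,0],"fingers": 1}

```text
clock: 11.45
tcp_pos: [0.5184, 0.3092, 0.1479]
orientation: [-2.393, -2.034, -0.011]
contact_force: [0.3, 0.8, -1.8]
grip_width: 0.0147
```

```bash
cat > rod.py <<'E'
from plan import *
import sys
def pose():
    o=r.get_obs(); return o['tcp_pos'],R.from_rotvec(o['orientation']).as_matrix()
def rodparts(p,Rm,off=(0,0,0),k=-1):
    # rod axis along tool -x ; grip centre at tcp -19mm z
    B=np.c_[Rm[:,0]*-1,Rm[:,1]*-1,Rm[:,2]]
    g=p+Rm@(np.array([0,0,-.019])+np.array(off))
    return [q@B.T+g for q in MODEL['rod']],g,B
def snap(tag,off=(0,0,0)):
    p,Rm=pose(); L,g,B=rodparts(p,Rm,off)
    tip=g+B[:,0]*.153
    for n in C:
        f=imaging.grab_frame(n); cv2.imwrite(f'pics/{n}{tag}.png',f)
        c=C[n].proj(g+B[:,0]*.06)[0].astype(int)
        outline(f,n,[L],10,(int(np.clip(c[0]-35,0,442)),int(np.clip(c[1]-28,0,324)),70,56),f'pics/{n}{tag}o.png')
    print('tip',tip.round(4),'grip',g.round(4),'dir',B[:,0].round(3))
E
python3 -c "
from rod import *
snap('7'); go([.5158,.308,.15],Rt(-9.2))"
```

```text
tip [0.4937 0.1581 0.166 ] grip [0.5183 0.3091 0.1669] dir [-0.161 -0.987 -0.006]
clock 11.55 tcp [0.5182 0.3086 0.1458] width 0.0143 F [-0.3  0.1 -2.1] J [-0.31  0.49 -0.44  1.79  0.26  0.91 -1.02]
  xyz cm [-0.09 -0.22 -0.42] |d| rows 0.1  rot [ 0.2 -0.3 -0.1] rows 0.1
```

View pics/side7o.png

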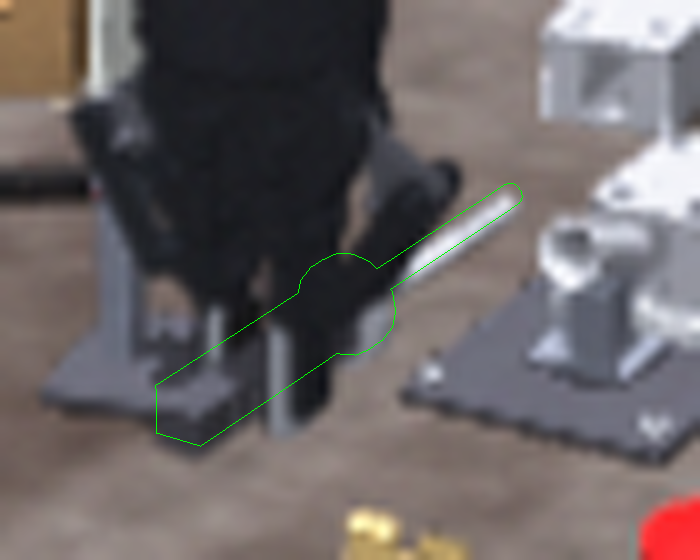

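View pics/top7o.png

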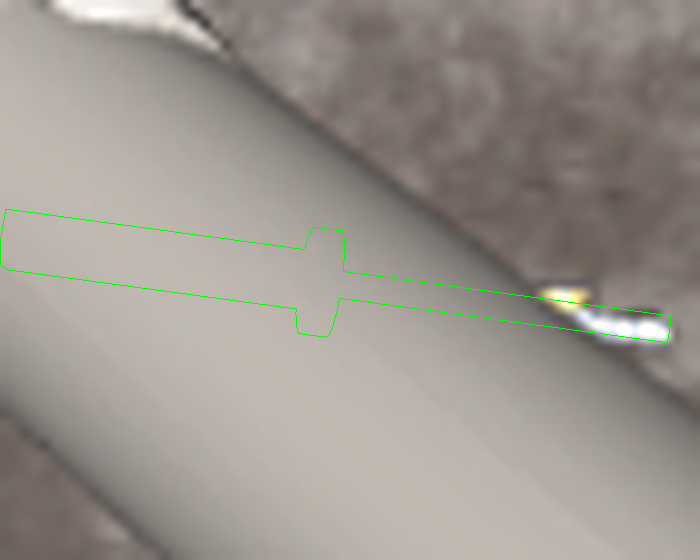

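```bash
python3 -c "
from rod import *
for pf in ([.5228,-.1193,np.radians(-6.9)],):
    L=[place([tube],pf), place(MODEL['block'],pf,.008), place(MODEL['fixture'][:1],pf)]
    M=place([np.array([[0,.102,.064]])],pf)[0][0]; print(M, C['side'].proj(M), C['top'].proj(M))
outline(cv2.imread('pics/side7.png'),'side',L,10,(250,175,70,55),'pics/c7s.png'); outline(cv2.imread('pics/top7.png'),'top',L,10,(270,172,75,55),'pics/c7t.png')
a=np.array([np.sin(np.radians(6.9))*np.cos(t),np.cos(np.radians(6.9))*np.cos(t),np.sin(t)]); Rm=Rt(-6.9,20); print(a,Rm[:,0])
for d in (.04,):
    g=M+(d+.153)*a; p=g-Rm@[0,0,-.0165]; print(p); go(p,Rm)
"
```

```text
[ 0.53505396 -0.01803875  0.064     ] [[270.92140608 199.41558765]] [[286.74944767 195.23776294]]
[0.1128917  0.93288675 0.34202014] [0.1128917  0.93288675 0.34202014]
[0.55752003 0.16761085 0.11450496]
clock 11.55 tcp [0.5182 0.3086 0.1458] width 0.0143 F [-0.3  0.1 -2.1] J [-0.31  0.49 -0.44  1.79  0.26  0.91 -1.02]
  xyz cm [-13.29   6.15   3.09] |d| rows 3.6  rot [ 0.6 19.7 -2.3] rows 2.8
```

View pics/c7s.png

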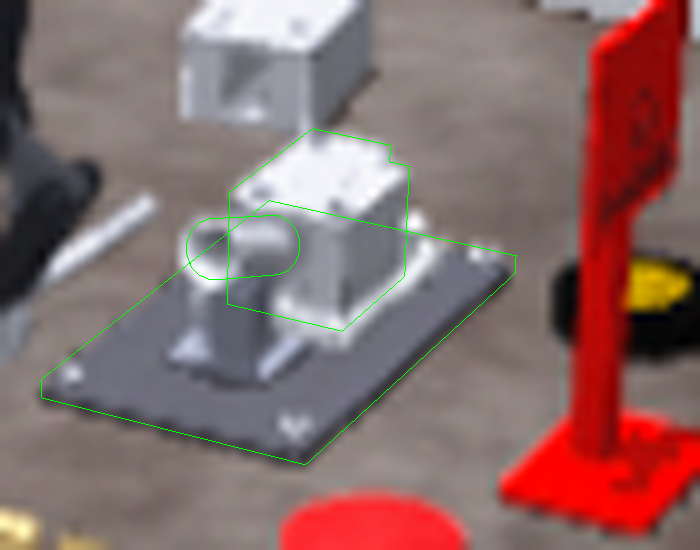

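View pics/c7t.png

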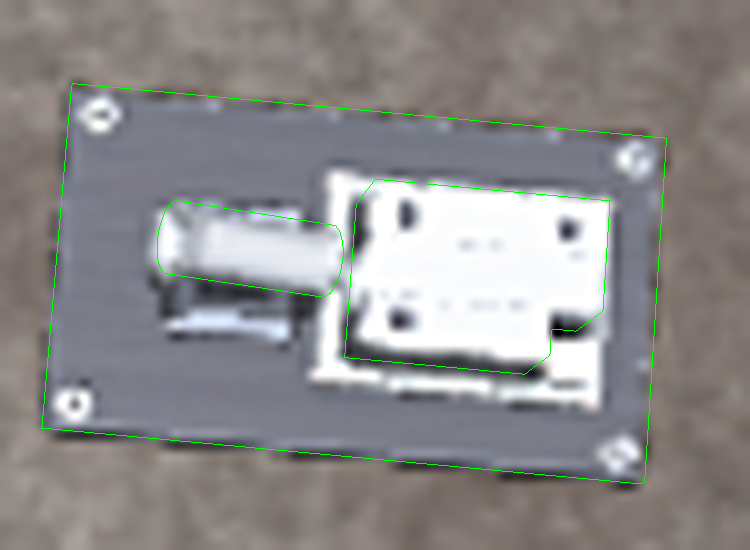

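The tube, plate and seated block outlines agree with both pictures. The mouth is at about side (271,199.5) and top (287,196). Moving to the pre-insertion pose, 40 mm before the mouth.

>>> jog_arm:
  rows:
    - {"xyz": [-3.3,1.5,0.5],"delta_rot": [0,5,-0.6],"fingers": 1}
    - {"xyz": [-6.6,3,1.2],"delta_rot": [0.2,10,-1.2],"fingers": 1}
    - {"xyz": [-10,4.6,2],"delta_rot": [0.4,15,-1.8],"fingers": 1}
    - {"xyz": [-13.3,6.15,3.1],"delta_rot": [0.6,19.7,-2.3],"fingers": 1}
    - {"xyz": [-13.3,6.15,3.1],"delta_rot": [0.6,19.7,-2.3],"fingers": 1}

```text
clock: 11.97
tcp_pos: [0.5577, 0.1566, 0.1096]
orientation: [-2.173, -1.9, -0.376]
contact_force: [0.1, -1.6, -2.3]
grip_width: 0.0145
```

```bash
cat > ins.py <<'E'
from rod import *
YAW=-6.9
def tgt(d,M=(.5350,-.0180,.064),zoff=.0025,yaw=YAW):
    y=np.radians(-yaw); a=np.array([np.sin(y)*np.cos(t),np.cos(y)*np.cos(t),np.sin(t)]); Rm=Rt(yaw,20)
    g=np.array(M)+(d+.153)*a; return g-Rm@[0,0,-.019+zoff],Rm
E
python3 -c "
from ins import *
snap('8',(0,0,.0025)); go(*tgt(.04))"
```

```text
tip [0.5377 0.0084 0.0732] grip [0.557  0.151  0.1251] dir [-0.126 -0.932 -0.339]
clock 12.07 tcp [0.5569 0.16   0.1103] width 0.0143 F [ 0.1 -0.5 -1.3] J [ 0.29  0.53 -0.64  1.95 -0.03  0.63 -0.36]
  xyz cm [ 0.87 -0.05 -0.14] |d| rows 0.2  rot [-0.1  0.2 -0.7] rows 0.1
```

View pics/side8o.png

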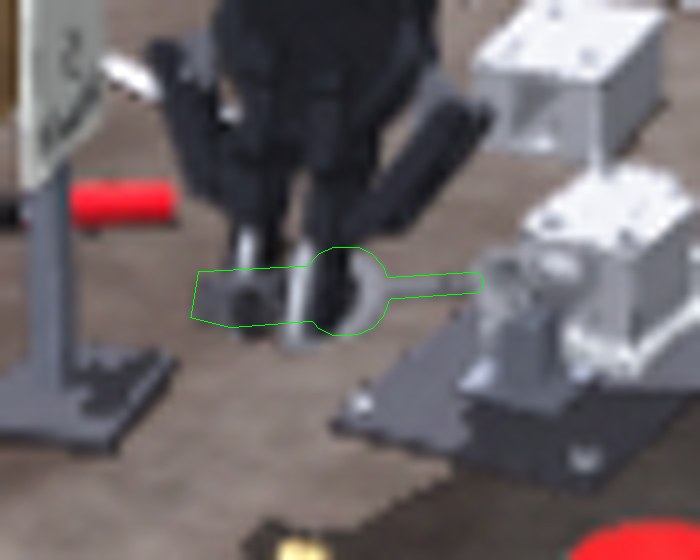

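View pics/top8o.png

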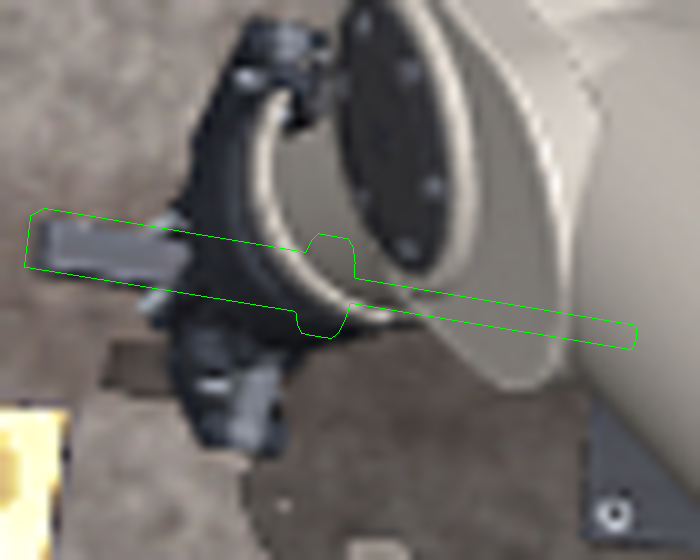

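```bash
python3 -c "
from ins import *
go(*tgt(.012))"
```

```text
clock 12.07 tcp [0.5569 0.16   0.1103] width 0.0143 F [ 0.1 -0.5 -1.3] J [ 0.29  0.53 -0.64  1.95 -0.03  0.63 -0.36]
  xyz cm [-1.93 -0.01 -0.13] |d| rows 0.5  rot [-0.1  0.2 -0.7] rows 0.1
```

>>> jog_arm:
  rows:
    - {"xyz": [-0.6,0,-0.13],"delta_rot": [0,0.2,-0.7],"fingers": 1}
    - {"xyz": [-1.3,0,-0.13],"delta_rot": [0,0.2,-0.7],"fingers": 1}
    - {"xyz": [-1.9,0,-0.13],"delta_rot": [0,0.2,-0.7],"fingers": 1}
    - {"xyz": [-1.9,0,-0.13],"delta_rot": [0,0.2,-0.7],"fingers": 1}
    - {"xyz": [-1.9,0,-0.13],"delta_rot": [0,0.2,-0.7],"fingers": 1}

```text
clock: 12.48
tcp_pos: [0.554, 0.1425, 0.1048]
orientation: [-2.158, -1.914, -0.379]
contact_force: [0.8, 0.3, 0.3]
grip_width: 0.0144
```

```bash
python3 -c "
from ins import *
snap('9',(0,0,.0025)); go(*tgt(.012))
f=cv2.imread('pics/side9.png'); crop(f,(268,200),50,40,16,'pics/side9c.png')"
```

```text
tip [ 0.5362 -0.0059  0.0679] grip [0.5534 0.1369 0.1203] dir [-0.113 -0.933 -0.342]
clock 12.58 tcp [0.5544 0.143  0.1053] width 0.0142 F [ 0.6 -0.4 -1.3] J [ 0.33  0.53 -0.65  1.96 -0.03  0.62 -0.32]
  xyz cm [-0.15  0.01 -0.02] |d| rows 0.0  rot [-0.1 -0.   0.1] rows 0.0
pics/side9c.png origin 243 180 k 16
```

View pics/side9c.png

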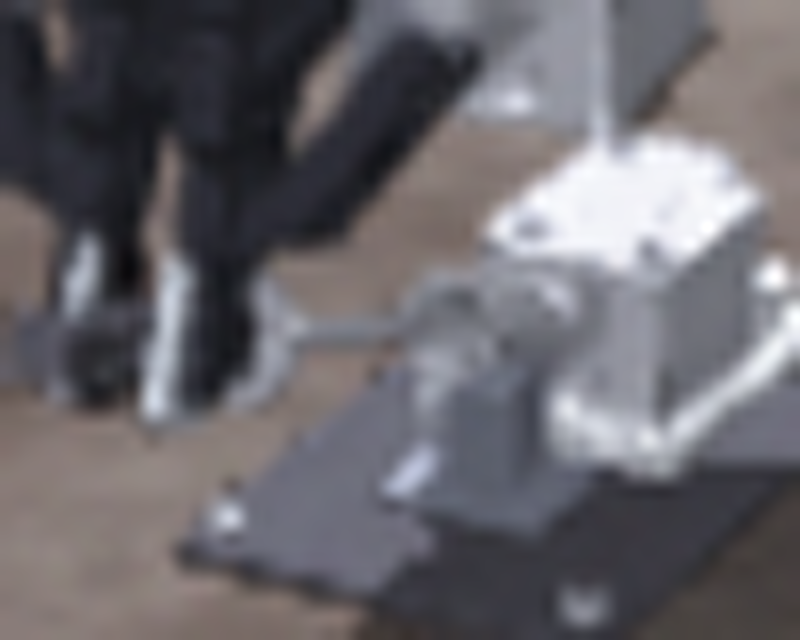

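The shaft runs into the mouth region at about (447,322) in the crop, aligned in the side view. Advancing while watching the force.

>>> jog_arm:
  rows:
    - {"xyz": [-0.5,0,0],"delta_rot": [0,0,0],"fingers": 1}
    - {"xyz": [-1.0,0,0],"delta_rot": [0,0,0],"fingers": 1}
    - {"xyz": [-1.5,0,0],"delta_rot": [0,0,0],"fingers": 1}
    - {"xyz": [-2.0,0,0],"delta_rot": [0,0,0],"fingers": 1}
    - {"xyz": [-2.5,0,0],"delta_rot": [0,0,0],"fingers": 1}

```text
clock: 13.0
tcp_pos: [0.5515, 0.1189, 0.0965]
orientation: [-2.157, -1.915, -0.38]
contact_force: [1.2, -0.2, -1.8]
grip_width: 0.0142
```

```bash
python3 -c "
from ins import *
go(*tgt(-.012))"
```

```text
clock 13.0 tcp [0.5515 0.1189 0.0965] width 0.0142 F [ 1.2 -0.2 -1.8] J [ 0.38  0.54 -0.65  1.97 -0.03  0.62 -0.27]
  xyz cm [ 0.03  0.01 -0.02] |d| rows 0.0  rot [-0.1 -0.   0.1] rows 0.0
```

>>> jog_arm:
  rows:
    - {"xyz": [-0.5,0,0],"delta_rot": [0,0,0],"fingers": 1}
    - {"xyz": [-1.0,0,0],"delta_rot": [0,0,0],"fingers": 1}
    - {"xyz": [-1.5,0,0],"delta_rot": [0,0,0],"fingers": 1}
    - {"xyz": [-2.0,0,0],"delta_rot": [0,0,0],"fingers": 1}
    - {"xyz": [-2.5,0,0],"delta_rot": [0,0,0],"fingers": 1}

```text
clock: 13.42
tcp_pos: [0.5487, 0.095, 0.0877]
orientation: [-2.158, -1.914, -0.38]
contact_force: [-0.9, -0.3, -2.1]
grip_width: 0.0142
```

```bash
python3 -c "
from ins import *
snap('10',(0,0,.0025)); go(*tgt(-.040)); print(r.get_obs()['moment'])
f=cv2.imread('pics/side10.png'); crop(f,(268,200),50,40,16,'pics/side10c.png')"
```

```text
tip [ 0.5309 -0.0533  0.0509] grip [0.548  0.0894 0.1032] dir [-0.112 -0.933 -0.342]
clock 13.52 tcp [0.5486 0.0944 0.0874] width 0.0142 F [ 0.6 -0.2 -1. ] J [ 0.42  0.55 -0.65  1.98 -0.03  0.61 -0.23]
  xyz cm [-0.14  0.   -0.02] |d| rows 0.0  rot [-0.1  0.  -0. ] rows 0.0
[-0.50970924  0.04768871 -0.01350371]
pics/side10c.png origin 243 180 k 16
```

View pics/side10c.png

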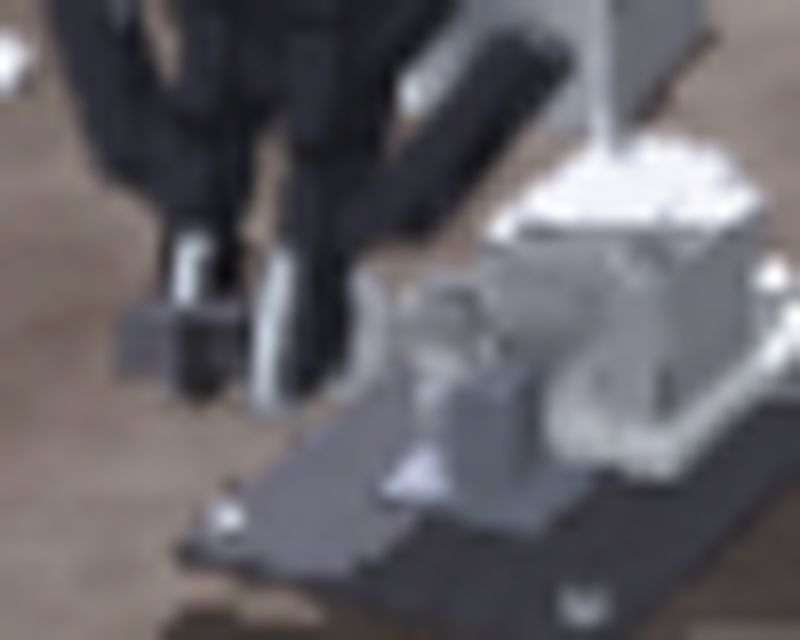

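>>> jog_arm:
  rows:
    - {"xyz": [-0.6,0,0],"delta_rot": [0,0,0],"fingers": 1}
    - {"xyz": [-1.2,0,0],"delta_rot": [0,0,0],"fingers": 1}
    - {"xyz": [-1.8,0,0],"delta_rot": [0,0,0],"fingers": 1}
    - {"xyz": [-2.4,0,0],"delta_rot": [0,0,0],"fingers": 1}
    - {"xyz": [-3.0,0,0],"delta_rot": [0,0,0],"fingers": 1}

```text
clock: 13.93
tcp_pos: [0.545, 0.0656, 0.0769]
orientation: [-2.159, -1.913, -0.378]
contact_force: [0.8, 0.6, -2.4]
grip_width: 0.0144
```

```bash
python3 -c "
from ins import *
go(*tgt(-.100)); print(r.get_obs()['moment'])"
```

```text
clock 13.93 tcp [0.545  0.0656 0.0769] width 0.0144 F [ 0.8  0.6 -2.4] J [ 0.48  0.57 -0.65  1.99 -0.02  0.61 -0.18]
  xyz cm [-3.05  0.01 -0.02] |d| rows 0.7  rot [-0.1  0.  -0.1] rows 0.0
[-0.47495579  0.07263191 -0.02791345]
```

>>> jog_arm:
  rows:
    - {"xyz": [-0.6,0,0],"delta_rot": [0,0,0],"fingers": 1}
    - {"xyz": [-1.2,0,0],"delta_rot": [0,0,0],"fingers": 1}
    - {"xyz": [-1.8,0,0],"delta_rot": [0,0,0],"fingers": 1}
    - {"xyz": [-2.2,0,0],"delta_rot": [0,0,0],"fingers": 1}
    - {"xyz": [-2.5,0,0],"delta_rot": [0,0,0],"fingers": 1}

```text
clock: 14.35
tcp_pos: [0.5421, 0.0416, 0.0681]
orientation: [-2.16, -1.912, -0.378]
contact_force: [1.0, -0.1, -1.8]
grip_width: 0.0143
```

```bash
python3 -c "
from ins import *
go(*tgt(-.100)); print(r.get_obs()['moment'])"
```

```text
clock 14.35 tcp [0.5421 0.0416 0.0681] width 0.0143 F [ 1.  -0.1 -1.8] J [ 0.52  0.58 -0.64  2.   -0.01  0.6  -0.14]
  xyz cm [-0.48  0.01 -0.02] |d| rows 0.1  rot [-0.1  0.  -0.1] rows 0.0
[-0.52415177  0.08933966  0.01876006]
```

>>> jog_arm:
  rows:
    - {"xyz": [-0.15,0,0],"delta_rot": [0,0,0],"fingers": 1}
    - {"xyz": [-0.3,0,0],"delta_rot": [0,0,0],"fingers": 1}
    - {"xyz": [-0.45,0,0],"delta_rot": [0,0,0],"fingers": 1}
    - {"xyz": [-0.55,0,0],"delta_rot": [0,0,0],"fingers": 1}
    - {"xyz": [-0.6,0,0],"delta_rot": [0,0,0],"fingers": 1}

```text
clock: 14.77
tcp_pos: [0.5417, 0.0383, 0.0669]
orientation: [-2.157, -1.913, -0.381]
contact_force: [-1.0, 7.2, 2.6]
grip_width: 0.0142
```

```bash
python3 -c "
from ins import *
snap('11',(0,0,.0025)); go(*tgt(-.100)); print(r.get_obs()['moment'])
f=cv2.imread('pics/side11.png'); crop(f,(268,200),50,40,16,'pics/side11c.png')"
```

```text
tip [ 0.5238 -0.11    0.0297] grip [0.541  0.0327 0.0824] dir [-0.112 -0.932 -0.344]
clock 14.87 tcp [0.5416 0.0383 0.0669] width 0.0145 F [-0.9  5.5  2.8] J [ 0.53  0.59 -0.64  2.   -0.01  0.6  -0.13]
  xyz cm [-0.13  0.02 -0.02] |d| rows 0.0  rot [-0.1 -0.1  0. ] rows 0.0
[0.78146133 0.08765512 0.00967379]
pics/side11c.png origin 243 180 k 16
```

View pics/side11c.png

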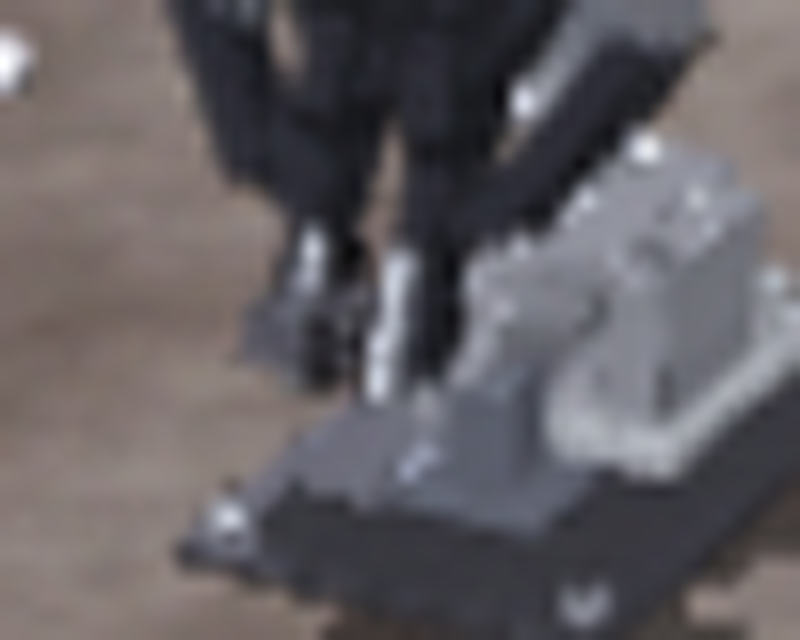

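Contact begins about where the collar should meet the mouth. I'll push slightly more to confirm a firm stop.

>>> jog_arm:
  rows:
    - {"xyz": [-0.1,0,0],"delta_rot": [0,0,0],"fingers": 1}
    - {"xyz": [-0.2,0,0],"delta_rot": [0,0,0],"fingers": 1}
    - {"xyz": [-0.3,0,0],"delta_rot": [0,0,0],"fingers": 1}
    - {"xyz": [-0.35,0,0],"delta_rot": [0,0,0],"fingers": 1}
    - {"xyz": [-0.35,0,0],"delta_rot": [0,0,0],"fingers": 1}

```text
clock: 15.28
tcp_pos: [0.5416, 0.0384, 0.0668]
orientation: [-2.152, -1.915, -0.384]
contact_force: [-1.2, 9.4, 3.9]
grip_width: 0.0141
```

```bash
python3 -c "
from ins import *
go(*tgt(-.100)); print(r.get_obs()['moment'])"
```

```text
clock 15.28 tcp [0.5416 0.0384 0.0668] width 0.0141 F [-1.2  9.4  3.9] J [ 0.53  0.59 -0.65  2.   -0.02  0.6  -0.13]
  xyz cm [-0.13  0.02 -0.03] |d| rows 0.0  rot [-0.1 -0.3  0.2] rows 0.1
[1.62998103 0.08032516 0.01252911]
```

```bash
python3 -c "
from ins import *
p,Rm=pose()
pf=[.5228,-.1193,np.radians(-6.9)]
L=[]
for o in (0,):
    Lr,g,B=rodparts(p,Rm,(0,0,.0025)); L+=[[q] for q in Lr]
    print('collar',g+B[:,0]*.053)
L+=[place([tube],pf)]
for n,roi in (('side',(252,182,40,30)),):
    f=imaging.grab_frame(n); cv2.imwrite('pics/s12.png',f); outline(f,n,L,20,roi,'pics/s12o.png'); outline(f,n,[],20,roi,'pics/s12n.png')
"
```

```text
collar [ 0.53516136 -0.01670087  0.06391957]
```

View pics/s12o.png

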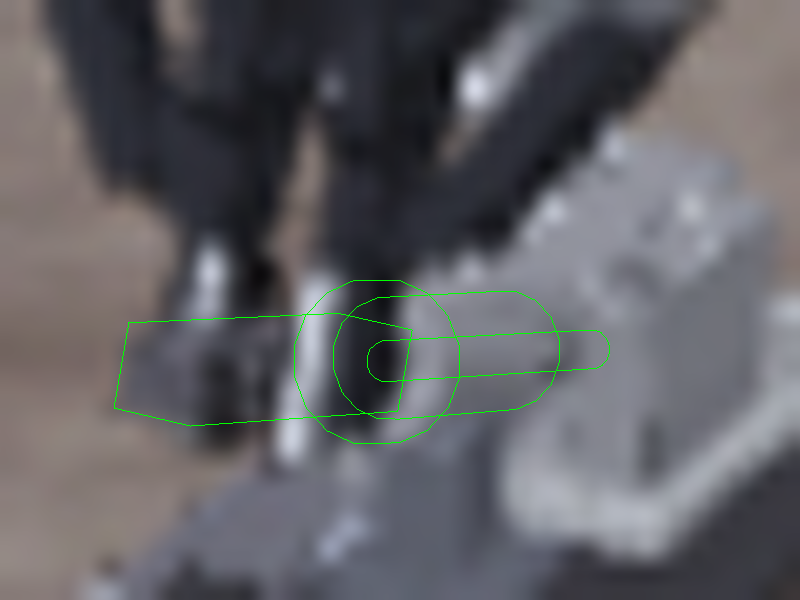

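View pics/s12n.png

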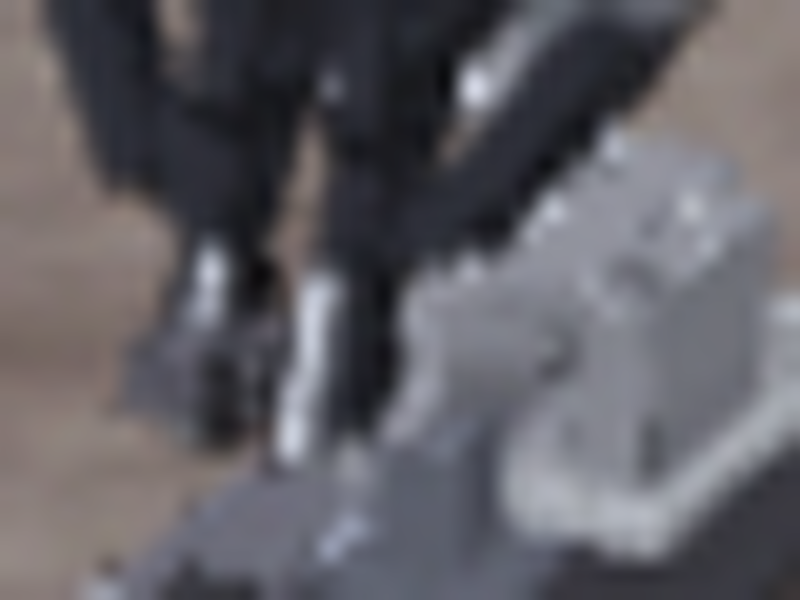

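>>> jog_arm:
  rows:
    - {"xyz": [-0.3,0,0],"delta_rot": [0,0.2,0],"fingers": 1}
    - {"xyz": [-0.5,0,0],"delta_rot": [0,0.2,0],"fingers": 1}
    - {"xyz": [-0.7,0,0],"delta_rot": [0,0.2,0],"fingers": 1}
    - {"xyz": [-0.7,0,0],"delta_rot": [0,0.2,0],"fingers": 1}
    - {"xyz": [-0.7,0,0],"delta_rot": [0,0.2,0],"fingers": 1}

```text
clock: 15.75
tcp_pos: [0.5416, 0.0384, 0.0669]
orientation: [-2.141, -1.915, -0.395]
contact_force: [-1.1, 16.8, 9.4]
grip_width: 0.0143
```

```bash
python3 -c "
from ins import *
go(*tgt(-.100)); print(r.get_obs()['moment'])
go(*tgt(-.06))"
```

```text
clock 15.75 tcp [0.5416 0.0384 0.0669] width 0.0143 F [-1.1 16.8  9.4] J [ 0.54  0.59 -0.66  2.   -0.02  0.6  -0.11]
  xyz cm [-0.13  0.02 -0.02] |d| rows 0.0  rot [-0.1 -0.9  0.5] rows 0.1
[ 3.24342559  0.2717339  -0.0188312 ]
clock 15.75 tcp [0.5416 0.0384 0.0669] width 0.0143 F [-1.1 16.8  9.4] J [ 0.54  0.59 -0.66  2.   -0.02  0.6  -0.11]
  xyz cm [3.86 0.06 0.04] |d| rows 0.9  rot [-0.1 -0.9  0.5] rows 0.1
```

A firm stop: 19 N axial force with no further travel. Now withdrawing along the axis.

```bash
python3 -c "
from ins import *
go(*tgt(-.0987)); go(*tgt(.06))"
```

```text
clock 15.75 tcp [0.5416 0.0384 0.0669] width 0.0143 F [-1.1 16.8  9.4] J [ 0.54  0.59 -0.66  2.   -0.02  0.6  -0.11]
  xyz cm [-0.    0.02 -0.02] |d| rows 0.0  rot [-0.1 -0.9  0.5] rows 0.1
clock 15.75 tcp [0.5416 0.0384 0.0669] width 0.0143 F [-1.1 16.8  9.4] J [ 0.54  0.59 -0.66  2.   -0.02  0.6  -0.11]
  xyz cm [15.86  0.16  0.22] |d| rows 3.8  rot [-0.1 -0.9  0.5] rows 0.1
```

>>> jog_arm:
  rows:
    - {"xyz": [0.5,0.02,0],"delta_rot": [0,-0.9,0.5],"fingers": 1}
    - {"xyz": [2,0.04,0.03],"delta_rot": [0,-0.9,0.5],"fingers": 1}
    - {"xyz": [4,0.05,0.05],"delta_rot": [0,-0.9,0.5],"fingers": 1}
    - {"xyz": [6,0.07,0.08],"delta_rot": [0,-0.9,0.5],"fingers": 1}
    - {"xyz": [8,0.09,0.11],"delta_rot": [0,-0.9,0.5],"fingers": 1}

```text
clock: 16.17
tcp_pos: [0.5509, 0.1135, 0.0946]
orientation: [-2.159, -1.913, -0.377]
contact_force: [0.3, 0.3, -1.8]
grip_width: 0.0142
```

```bash
python3 -c "
from ins import *
go(*tgt(.05))"
```

```text
clock 16.17 tcp [0.5509 0.1135 0.0946] width 0.0142 F [ 0.3  0.3 -1.8] J [ 0.39  0.54 -0.65  1.97 -0.03  0.62 -0.27]
  xyz cm [ 6.81 -0.   -0.01] |d| rows 1.6  rot [-0.1  0.1 -0. ] rows 0.0
```

>>> jog_arm:
  rows:
    - {"xyz": [1.5,0,0],"delta_rot": [0,0,0],"fingers": 1}
    - {"xyz": [3,0,0],"delta_rot": [0,0,0],"fingers": 1}
    - {"xyz": [5,0,0],"delta_rot": [0,0,0],"fingers": 1}
    - {"xyz": [6.8,0,0],"delta_rot": [0,0,0],"fingers": 1}
    - {"xyz": [6.8,0,0],"delta_rot": [0,0,0],"fingers": 1}

```text
clock: 16.58
tcp_pos: [0.559, 0.1816, 0.1198]
orientation: [-2.154, -1.918, -0.382]
contact_force: [-0.3, 0.4, -0.3]
grip_width: 0.0139
```

```bash
cat > read.py <<'E'
from rod import *
# stand pose
sx,sy,sw=.6985,.026,np.radians(6.5)
n=np.array([np.cos(sw),np.sin(sw),0])
tipT=np.array([sx,sy,.15])-.035*n
def rtgt(back=0,dz=0,zoff=.0025,xoff=0):
    y=np.degrees(sw)+90; Rm=Rt(y,0)  # rod dir = -x_tool
    g=tipT-n*(.153+xoff+back)+[0,0,dz]; return g-Rm@[0,0,-.019+zoff],Rm
E
python3 -c "
from read import *
snap('13',(0,0,.0025)); p,Rm=rtgt(); print(tipT,Rm[:,0]); go(p,Rm)"
```

```text
tip [0.5418 0.0332 0.0828] grip [0.5584 0.176  0.1353] dir [-0.108 -0.933 -0.344]
[0.66372499 0.02203789 0.15      ] [-0.99357186 -0.11320321  0.        ]
clock 16.68 tcp [0.5585 0.1774 0.1179] width 0.0143 F [-0.8 -0.1 -1.9] J [ 0.27  0.52 -0.64  1.94 -0.03  0.64 -0.38]
  xyz cm [-16.11  -2.61  -7.49] |d| rows 4.3  rot [  17.9  -14.3 -102.1] rows 14.6
```

View pics/side13o.png

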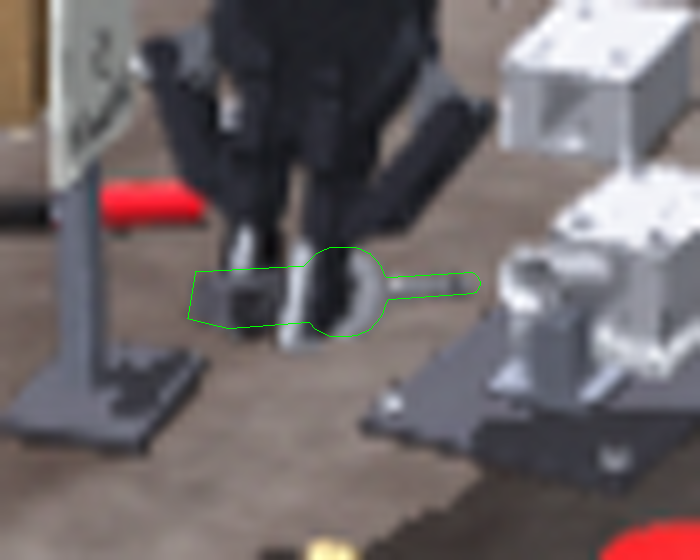

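View pics/top13.png

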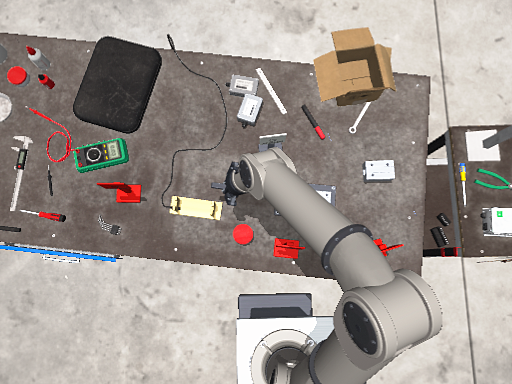

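The rod is fully out (tip at about side (256,199), mouth at about (261,198) beyond it) and hasn't shifted in the grip. Next I raise and level it, then swing it toward the stand, keeping well back from the plate.

```bash
python3 -c "
from read import *
go([.50,.17,.24],Rt(10)); go([.47,.12,.24],Rt(60))"
```

```text
clock 16.68 tcp [0.5585 0.1774 0.1179] width 0.0143 F [-0.8 -0.1 -1.9] J [ 0.27  0.52 -0.64  1.94 -0.03  0.64 -0.38]
  xyz cm [  2.81  -5.74 -11.95] |d| rows 3.3  rot [  2.8 -19.8 -16.6] rows 3.6
clock 16.68 tcp [0.5585 0.1774 0.1179] width 0.0143 F [-0.8 -0.1 -1.9] J [ 0.27  0.52 -0.64  1.94 -0.03  0.64 -0.38]
  xyz cm [ -2.19  -8.13 -13.76] |d| rows 3.9  rot [ 11.5 -17.7 -66.1] rows 9.7
```

>>> jog_arm:
  rows:
    - {"xyz": [0.7,-1.2,-2.8],"delta_rot": [0.5,-4,-3.3],"fingers": 1}
    - {"xyz": [1.4,-2.6,-5.8],"delta_rot": [1,-9,-7.5],"fingers": 1}
    - {"xyz": [2.1,-4.2,-8.8],"delta_rot": [1.8,-14,-11.7],"fingers": 1}
    - {"xyz": [2.8,-5.7,-11.9],"delta_rot": [2.8,-19.8,-16.6],"fingers": 1}
    - {"xyz": [2.8,-5.7,-11.9],"delta_rot": [2.8,-19.8,-16.6],"fingers": 1}

```text
clock: 17.1
tcp_pos: [0.5006, 0.174, 0.2459]
orientation: [2.004, 2.409, 0.007]
contact_force: [0.1, 1.3, -1.2]
grip_width: 0.0143
```

```bash
python3 -c "
from read import *
go([.46,.10,.24],Rt(96.5))"
```

```text
clock 17.1 tcp [0.5006 0.174  0.2459] width 0.0143 F [ 0.1  1.3 -1.2] J [ 0.07  0.28 -0.62  1.86  0.19  1.06 -0.45]
  xyz cm [-6.54 -5.34  0.57] |d| rows 2.0  rot [  0.3   0.5 -86. ] rows 12.0
```

>>> jog_arm:
  rows:
    - {"xyz": [-1.2,-1,0],"delta_rot": [0,0,-7],"fingers": 1}
    - {"xyz": [-2.4,-2,0],"delta_rot": [0,0,-14],"fingers": 1}
    - {"xyz": [-3.6,-3,0.2],"delta_rot": [0,0,-21],"fingers": 1}
    - {"xyz": [-5,-4.2,0.4],"delta_rot": [0,0.2,-28],"fingers": 1}
    - {"xyz": [-6.5,-5.3,0.5],"delta_rot": [0,0.3,-35],"fingers": 1}

```text
clock: 17.52
tcp_pos: [0.4593, 0.0985, 0.2396]
orientation: [1.182, 2.907, 0.007]
contact_force: [0.1, -0.0, -2.2]
grip_width: 0.0143
```

```bash
python3 -c "
from read import *
go([.46,.10,.24],Rt(96.5))"
```

```text
clock 17.52 tcp [0.4593 0.0985 0.2396] width 0.0143 F [ 0.1 -0.  -2.2] J [ 0.29  0.19 -0.71  1.98  0.14  1.01  0.32]
  xyz cm [ 0.06  0.15 -0.03] |d| rows 0.0  rot [  0.2   0.2 -50.8] rows 7.1
```

>>> jog_arm:
  rows:
    - {"xyz": [0,0,0],"delta_rot": [0,0,-7],"fingers": 1}
    - {"xyz": [0,0,0],"delta_rot": [0,0,-14],"fingers": 1}
    - {"xyz": [0,0,0],"delta_rot": [0,0,-21],"fingers": 1}
    - {"xyz": [0,0,0],"delta_rot": [0,0,-28],"fingers": 1}
    - {"xyz": [0,0,0],"delta_rot": [0,0,-35],"fingers": 1}

```text
clock: 17.93
tcp_pos: [0.459, 0.0967, 0.2388]
orientation: [0.248, 3.129, 0.004]
contact_force: [-0.5, 0.3, -0.9]
grip_width: 0.0141
```

```bash
python3 -c "
from read import *
go(*rtgt(.06,.06))"
```

```text
clock 17.93 tcp [0.459  0.0967 0.2388] width 0.0141 F [-0.5  0.3 -0.9] J [ 0.37  0.21 -0.79  1.98  0.17  1.02  0.91]
  xyz cm [-0.86 -9.88  4.51] |d| rows 2.6  rot [  0.1   0.2 -15.6] rows 2.2
```

>>> jog_arm:
  rows:
    - {"xyz": [-0.2,-3,1],"delta_rot": [0,0,-5],"fingers": 1}
    - {"xyz": [-0.5,-6,2.5],"delta_rot": [0,0,-10],"fingers": 1}
    - {"xyz": [-0.8,-9,4],"delta_rot": [0,0.2,-15.6],"fingers": 1}
    - {"xyz": [-0.86,-9.9,4.5],"delta_rot": [0,0.2,-15.6],"fingers": 1}
    - {"xyz": [-0.86,-9.9,4.5],"delta_rot": [0,0.2,-15.6],"fingers": 1}

```text
clock: 18.35
tcp_pos: [0.45, -0.0069, 0.1913]
orientation: [0.166, -3.132, -0.002]
contact_force: [-0.6, -0.2, -1.6]
grip_width: 0.0142
```

```bash
python3 -c "
from read import *
snap('14',(0,0,.0025)); go(*rtgt(.03,.0))"
```

```text
tip [0.6022 0.0093 0.2071] grip [ 0.4501 -0.0069  0.2078] dir [ 0.994  0.106 -0.005]
clock 18.45 tcp [ 0.4518 -0.0027  0.1933] width 0.0144 F [-0.4  0.4 -1.5] J [ 0.55  0.23 -0.77  2.07  0.2   0.91  1.36]
  xyz cm [-3.04  0.05  5.98] |d| rows 1.6  rot [ 0.2 -0.  -0.1] rows 0.0
```

View pics/side14o.png

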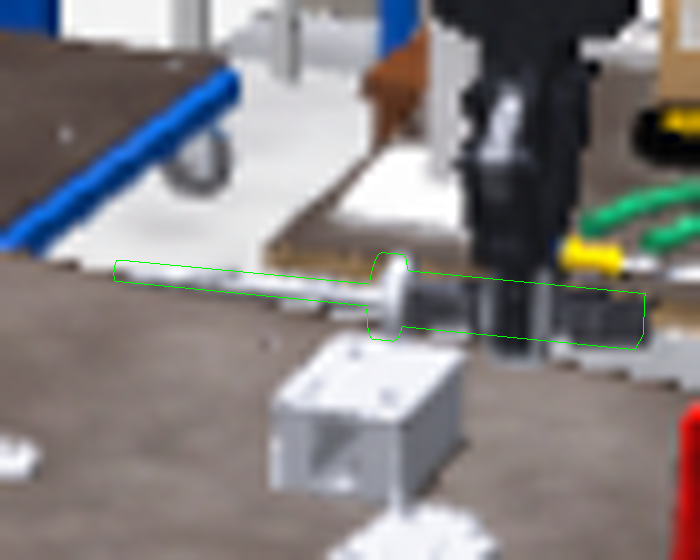

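View pics/top14.png

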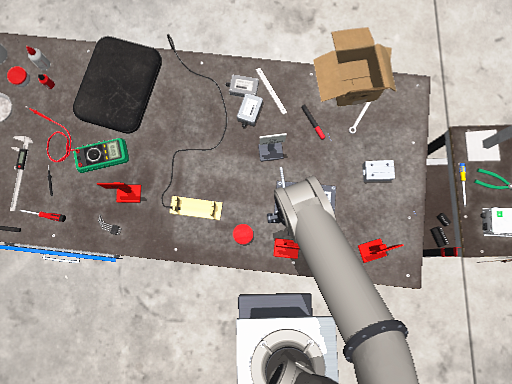

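View pics/side14.png

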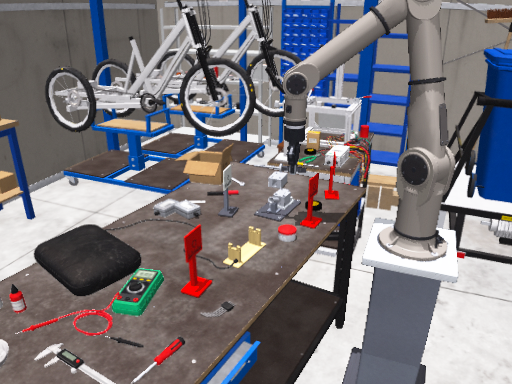

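The rod is level and points at the plate. The model agrees within a pixel. Descending with 30 mm extra gap.

>>> jog_arm:
  rows:
    - {"xyz": [-0.6,0.05,1.2],"delta_rot": [0.2,0,0],"fingers": 1}
    - {"xyz": [-1.3,0.05,2.6],"delta_rot": [0.2,0,0],"fingers": 1}
    - {"xyz": [-2.1,0.05,4.2],"delta_rot": [0.2,0,0],"fingers": 1}
    - {"xyz": [-3.0,0.05,6.0],"delta_rot": [0.2,0,0],"fingers": 1}
    - {"xyz": [-3.0,0.05,6.0],"delta_rot": [0.2,0,0],"fingers": 1}

```text
clock: 18.87
tcp_pos: [0.4818, 0.0029, 0.1316]
orientation: [0.176, -3.135, -0.002]
contact_force: [-0.3, -0.1, -1.0]
grip_width: 0.0143
```

>>> jog_arm:
  rows:
    - {"xyz": [0,0,0],"delta_rot": [0,0,0],"fingers": 1}
    - {"xyz": [0,0,0],"delta_rot": [0,0,0],"fingers": 1}
    - {"xyz": [0,0,0],"delta_rot": [0,0,0],"fingers": 1}
    - {"xyz": [0,0,0],"delta_rot": [0,0,0],"fingers": 1}
    - {"xyz": [0,0,0],"delta_rot": [0,0,0],"fingers": 1}

```text
clock: 19.28
tcp_pos: [0.482, 0.0029, 0.1324]
orientation: [0.176, -3.136, -0.001]
contact_force: [0.3, -0.2, -1.2]
grip_width: 0.0141
```

```bash
python3 -c "
from read import *
snap('15',(0,0,.0025)); go(*rtgt(.0,.0))
st=[box(0,5,-40,40,110,190)]; ring=[np.array([[0,4*np.cos(a),150+4*np.sin(a)] for a in np.linspace(0,6.28,16)])/1000]; foot=[box(-30,30,-40,40,0,8)]
p,Rm=pose(); L=[[q] for q in rodparts(p,Rm,(0,0,.0025))[0]]
L+=[place(x,[sx,sy,sw]) for x in (st,ring,foot)]
outline(cv2.imread('pics/side15.png'),'side',L,9,(205,155,85,62),'pics/c15s.png'); outline(cv2.imread('pics/top15.png'),'top',L,10,(245,122,70,58),'pics/c15t.png')
for n in C:
  for q in ('gauge_tip','reading_point','gauge_collar'): print(n,q,[(np.round(d['position'],1).tolist(),round(d['conf'],2)) for d in imaging.tip_of(n,q)[:4]])
  print(C[n].proj(tipT), C[n].proj(rodparts(p,Rm,(0,0,.0025))[1]+np.array([-Rm[:,0]*.153])))
"
```

```text
tip [0.6341 0.0199 0.1488] grip [0.482  0.0029 0.1489] dir [ 0.994  0.112 -0.001]
clock 19.38 tcp [0.4819 0.0028 0.1321] width 0.0143 F [ 0.4 -0.7 -2.1] J [ 0.46  0.38 -0.71  2.06  0.34  0.82  1.24]
  xyz cm [-2.98 -0.14 -0.14] |d| rows 0.7  rot [ 0.  -0.1 -0.1] rows 0.0
side gauge_tip [([241.6, 179.0], 0.57)]
side reading_point [([204.6, 243.2], 0.78), ([343.6, 163.9], 0.65), ([236.8, 177.0], 0.62), ([325.8, 186.1], 0.61)]
side gauge_collar [([270.7, 182.4], 0.63)]
[[236.0982631  177.58662944]] [[243.44774617 178.88567985]]
top gauge_tip [([276.6, 159.3], 0.54)]
top reading_point [([286.5, 259.2], 0.9), ([272.8, 152.0], 0.8), ([113.5, 197.8], 0.77), ([392.1, 260.0], 0.75)]
top gauge_collar []
[[274.17411785 149.67994547]] [[275.22273604 159.27137184]]
```

View pics/c15s.png

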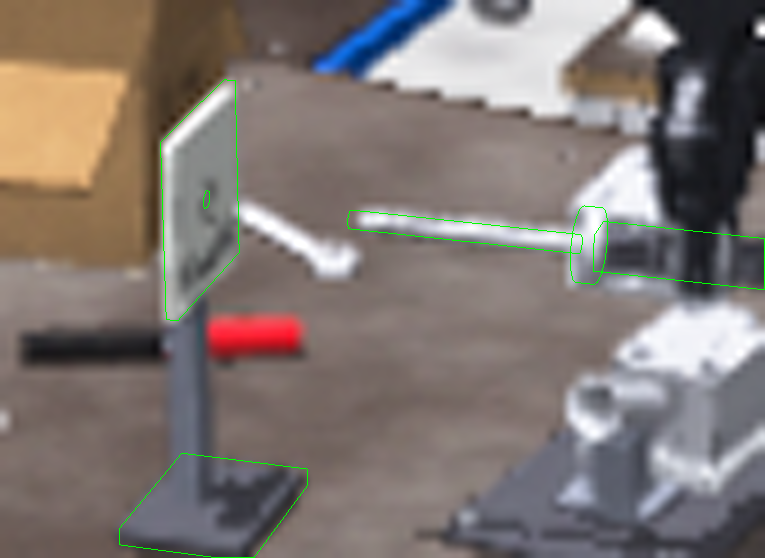

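View pics/c15t.png

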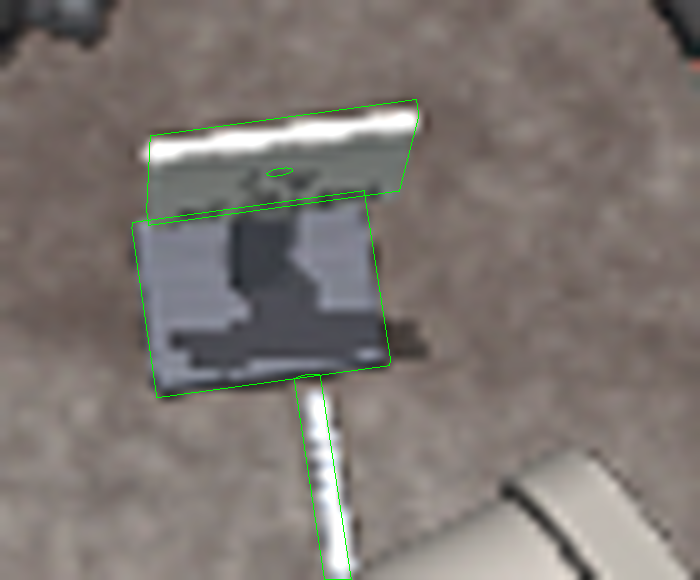

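Ring and plate overlays agree in both views. The real tip is about 2 mm short of and 2 mm to the −y side of the model, so I include that in the last advance.

>>> jog_arm:
  rows:
    - {"xyz": [-0.7,0.02,-0.1],"delta_rot": [0,0,0],"fingers": 1}
    - {"xyz": [-1.5,0.04,-0.1],"delta_rot": [0,0,0],"fingers": 1}
    - {"xyz": [-2.3,0.05,-0.1],"delta_rot": [0,0,0],"fingers": 1}
    - {"xyz": [-2.8,0.05,-0.1],"delta_rot": [0,0,0],"fingers": 1}
    - {"xyz": [-3.0,0.05,-0.1],"delta_rot": [0,0,0],"fingers": 1}

```text
clock: 20.1
tcp_pos: [0.513, 0.0071, 0.1325]
orientation: [0.176, -3.135, -0.003]
contact_force: [0.6, 0.2, -1.7]
grip_width: 0.0146
```

>>> jog_arm:
  rows:
    - {"xyz": [0,0,0],"delta_rot": [0,0,0],"fingers": 1}
    - {"xyz": [0,0,0],"delta_rot": [0,0,0],"fingers": 1}
    - {"xyz": [0,0,0],"delta_rot": [0,0,0],"fingers": 1}
    - {"xyz": [0,0,0],"delta_rot": [0,0,0],"fingers": 1}
    - {"xyz": [0,0,0],"delta_rot": [0,0,0],"fingers": 1}

```text
clock: 20.52
tcp_pos: [0.5127, 0.007, 0.1326]
orientation: [0.176, -3.135, -0.003]
contact_force: [0.2, -0.7, -1.4]
grip_width: 0.014
```

```bash
python3 -c "
from read import *
snap('16',(0,0,.0025)); go(*rtgt(.0,.0))
st=[box(0,5,-40,40,110,190)]; tp=[np.array([[-35+3*np.cos(b),3*np.sin(b),150] for b in np.linspace(0,6.28,16)])/1000]
L=[place(x,[sx,sy,sw]) for x in (st,tp)]
outline(cv2.imread('pics/side16.png'),'side',L,9,(205,155,85,62),'pics/c16s.png'); outline(cv2.imread('pics/top16.png'),'top',L,10,(245,122,70,58),'pics/c16t.png')
crop(cv2.imread('pics/top16.png'),(300,195),200,120,4,'pics/t16w.png')
"
```

```text
tip [0.6648 0.0241 0.1488] grip [0.5127 0.007  0.1491] dir [ 0.994  0.112 -0.002]
clock 20.62 tcp [0.5128 0.007  0.1326] width 0.0144 F [-0.3  0.  -1.2] J [ 0.43  0.42 -0.69  1.99  0.36  0.85  1.22]
  xyz cm [ 0.13 -0.22 -0.09] |d| rows 0.1  rot [ 0.1 -0.1 -0.1] rows 0.0
pics/t16w.png origin 200 135 k 4
```

View pics/c16s.png

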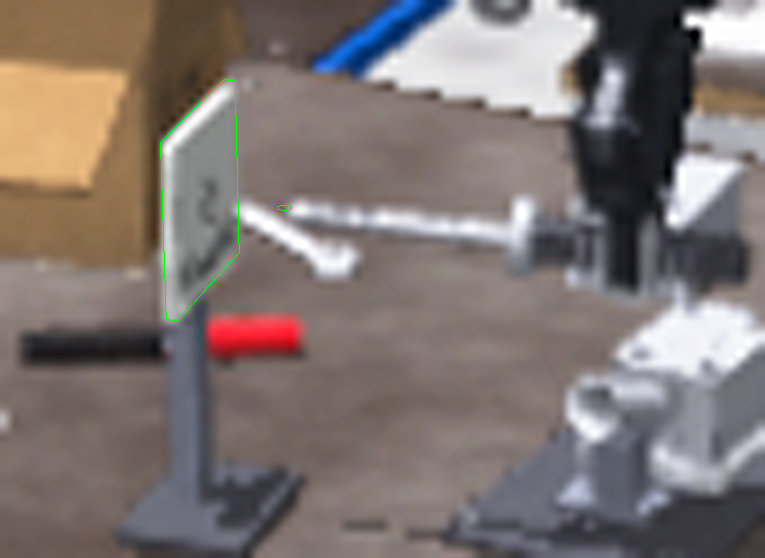

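View pics/c16t.png

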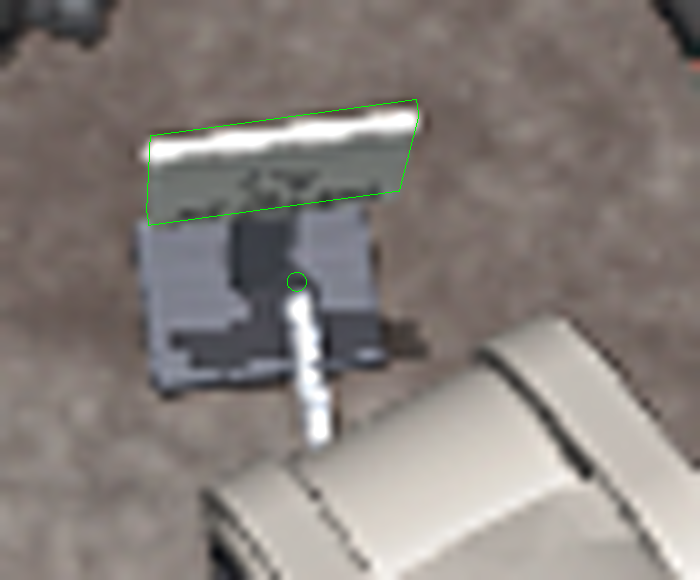

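View pics/top16.png

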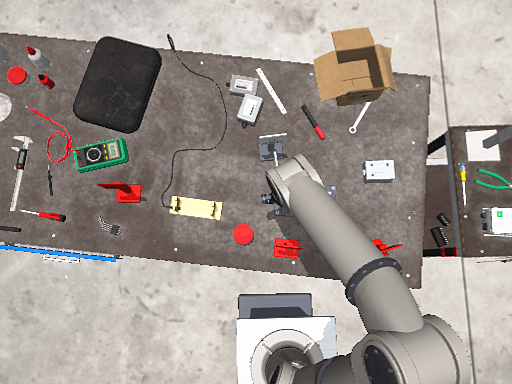

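>>> jog_arm:
  rows:
    - {"xyz": [-0.1,0,-0.1],"delta_rot": [0,0,0],"fingers": 1}
    - {"xyz": [-0.2,0,-0.1],"delta_rot": [0,0,0],"fingers": 1}
    - {"xyz": [-0.2,0,-0.1],"delta_rot": [0,0,0],"fingers": 1}
    - {"xyz": [-0.2,0,-0.1],"delta_rot": [0,0,0],"fingers": 1}
    - {"xyz": [-0.2,0,-0.1],"delta_rot": [0,0,0],"fingers": 1}

```text
clock: 21.03
tcp_pos: [0.5148, 0.0073, 0.1336]
orientation: [0.176, -3.135, -0.003]
contact_force: [-0.9, -0.0, -1.9]
grip_width: 0.0149
```

```bash
python3 -c "
from read import *
snap('17',(0,0,.0025)); go(*rtgt(.0,.0)); o=r.get_obs(); print(abs(o['qvel']).max())
crop(cv2.imread('pics/side17.png'),(247,190),90,66,8,'pics/s17.png')"
```

```text
tip [0.6669 0.0243 0.1499] grip [0.5148 0.0072 0.1501] dir [ 0.994  0.112 -0.001]
clock 21.13 tcp [0.5148 0.0073 0.1336] width 0.014 F [ 0.2  0.4 -1.8] J [ 0.43  0.43 -0.69  1.99  0.36  0.85  1.22]
  xyz cm [ 0.33 -0.22  0.01] |d| rows 0.1  rot [ 0.1 -0.1 -0.1] rows 0.0
0.0026531321071375236
pics/s17.png origin 202 157 k 8
```

View pics/s17.png

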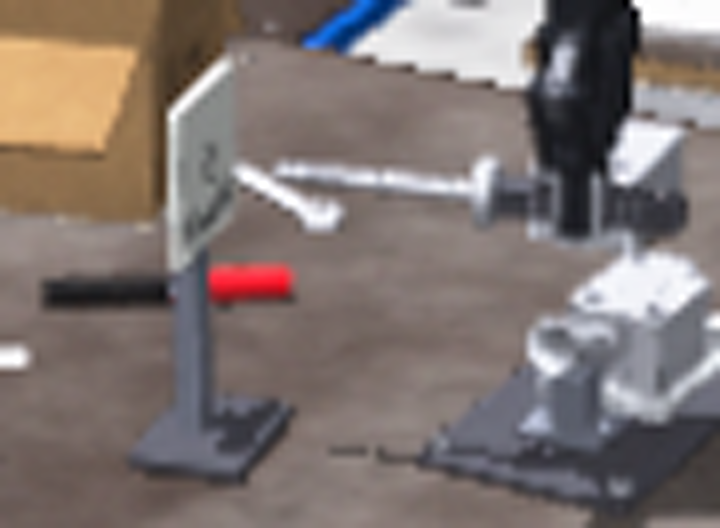

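The rod is held level and still, its tip at about (237,178) in front of the ring at about (228,177). The block is still seated. Handing in.

```bash
python3 -c "
from bench import r
print(r.hand_in())"
```

```text
the job is handed in; nothing more can be done
None
```

I handed the job in at 21 s with every step done in the order asked; no verdict came back.

- **Block:** I put the notched block down into the nest and let go of it. It stopped at the expected seat height, TCP 25.1 mm, under an 18 N push. Both pictures show it level, with its notch over the key and its bore facing the tube.
- **Rod:** I took it from the cradle and pushed it in at 20° until it stopped. It held against about 19 N along the axis with no further travel, 1.3 mm short of the calculated depth. That is within the uncertainty of my grip and calibration. I then drew it right out, and the side picture confirmed it was clear.
- **Reading pose:** The rod is level to about 0.1° and the measured speed was about zero. The wrist reads only about the rod's own weight, so nothing is touching. The gap to the ring is about 35 mm, and the tip is about 150 mm above the table.

**Disagreements:**
- In the pictures the tip sat about 2–3 mm short of and 2 mm to the side of where the arm's readings put it. I corrected for that by eye.
- The fixture's yaw came out between 6.7° and 7.9° depending on how I measured it. I used 6.9°, and the block and rod both fitted without side force.

I did not touch the larger block, the tin or the tape.

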